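Send two heating blocks through the UV tunnel and tip them into the tub

ROBOT

A 6-joint arm with a two-finger parallel gripper is mounted at the origin on the work surface. World frame = base frame: x ahead of the robot, y to its left, z up, the work surface at z = 0. Lengths are in m, angles in rad, forces in N, time in s.
With the tool pointing down it reaches from about 0.4 to 0.925 m from the base axis. Payload 12.5 kg.
Tool frame: the origin (TCP) lies midway between the tips of the shut fingers; the grasp point (between the pads) lies 19 mm behind it; x points along the fingers, y is the direction in which the jaws open and shut, and the axes are right-handed (so a half turn about x gives the same grasp; the last joint's range is limited). The gripper opens to 95 mm and grips with 3 to 60 N. Pads are 20 mm wide; open, the fingers measure 119 mm over their backs; the gripper's body (75 mm by 180 mm) begins 59 mm behind the grasp point.
Start: joints at [-1.253, 0.491, 1.559, -0, 1.092, -0.106], TCP at [0.257, -0.57, 0.215] pointing down, gripper open.
Joint ranges: [-3.1, 3.1], [-0.84, 2.19], [0.05, 2.79], [-1.13, 4.28], [0.06, 2.93], [-2.69, 2.69]. Speed limits (rad/s): [2.22, 2.22, 2.79, 3.14, 3.14, 3.14].

INTERFACE

Orientations are given as a unit quaternion [w, x, y, z].
In Python, from workcell import robot gives the robot as it stands. The module is installed in compiled form; this text tells all that it offers.
- The arm moves only by the shell command python3 -m crank 'ROWS' [FORCE]. ROWS is JSON, one flat list of numbers, 7 for each row, row after row: the shift along the tool's x, y, z each as a share of 50 mm, from -1 to 1, then the turn, a rotation vector about the tool's x, y, z each as a share of 0.08 rad, from -1 to 1, then the closure, from 0 (fully open) to 1 (shut). A call has 1 to 12 rows; each row shifts and turns the commanded pose from where the row before left it, along the tool's axes as they then stand; what a row does not reach is not made up. A row lasts 1/8 s, in which the tool goes at most 62.5 mm and 10.7 degrees, less where a joint would pass 70% of its speed; a pose out of reach is approached as far as the arm can. A call with a number of a shift or a turn outside -1 to 1 is refused whole. A call with a gripper value outside its range is refused whole. The fingers move at their own pace and stop on an object; FORCE is the grip in N (left out, the last holds). Time passes only in rows, so rows that do not move let the fingers close. It gives the time, the measured TCP pose, the force and the opening at its end, in the units of the state.
- robot.get_state(): the state, without advancing time (a new reading comes with each control period).
- robot.snapshot(name): name is "side" or "top"; returns the picture (480x640x3 uint8, red, green, blue); there is no depth.
- robot.camera_params(name): a dict with "fx", "fy", "cx", "cy" (pixels), "rvec" (rotation vector, rad) and "tvec" (3), from world to camera coordinates, as OpenCV has them. Camera axes: x right, y down, z forward; pixel columns grow to the right and rows downward; lengths in m; the calibration is good to about 2 mm. A picture is of the moment at which its call begins. camera_params takes no time and is no camera call.
- robot.sign_off(): hands the job in, once; it reports no verdict.
Trained networks look in the newest picture that a camera, given by its name, has taken for a name from the list of things; names that differ only in an ending like _2 or _b are one class to them, and where a whole thing is asked for, a point or a joint stands for the part that bears it (a point fixed in the world has none). Each returns a list of dicts, best first, with "p" (0 to 1); they miss things now and then, are a little off and sometimes report something else, mostly with a low value. They report only what shows in the picture. A call takes as long as a camera call. They do not tell look-alikes from the thing itself.
- robot.boxes_of(camera, target): "centre" ([column, row] in pixels, amid what is visible of it).
- robot.regions_of(camera, target): "region" (480x640 bool, what is visible of it) and "centre" ([column, row] in pixels, amid what is visible of it).
- robot.landmark_of(camera, target): "centre" ([column, row] in pixels: a listed point, or the origin of a listed thing).
The state is a dict: "time_s": time; "q": joint angles; "qvel": joint speeds; "joint_efforts": joint torques, N m; "ee_pos": TCP position; "ee_rot": TCP orientation; "force": force on the tool from outside, world axes, zero at the start; "ft_torque": the same for the moment, N m; "grip_width": opening from 0.0 (shut) to 1.0 (fully open).
Only numpy, scipy, OpenCV 4.12 (cv2) and the standard library are available. Lean on these libraries where they do the work, as an engineer would, in place of code of your own. Each camera call takes 0.05 s, during which the arm holds its last target.

TASK

Set the aluminium block that lies on the bench into the tunnel's infeed lane behind the block already there, then take the push stick and feed both blocks through the guarded tunnel until they are right out of it on the tipping plate, and lay the stick back flat in its tray, handle up. Then lift the plate by its bar until both blocks slide off into the white tub, and put the plate back down flat. Never touch a block with the gripper once it is in the tunnel or on the plate, and leave everything else on the bench where it stands.

Things in the scene. Friction and masses are not known exactly. Their poses are not given: they have to be found in the camera images.
- tunnel: Low white UV decontamination unit, fixed to the bench, 86 mm wide outside. Origin on the bench (z 0) under the middle of the tunnel; z up; the feed runs along its -y axis: infeed deck (y +41 to +235 mm), tunnel (y +41 to -37), tipping plate (y -39 to -187). Grey guard plates on the tunnel reach 140 mm above the bench
- infeed (a point): middle of the infeed lane on its steel deck, 60 mm above the bench (tunnel frame y +140 mm). The deck runs from tunnel y +41 to +235 mm and is open at the rear end. The lane is 62 mm wide, between two fences 6 mm thick and only 8 mm high (y 45 to 235 mm)
- mouth (a point): middle of the tunnel's entrance at deck level (tunnel frame x 0, y +41, z 60 mm). The opening is 62 mm wide and 50 mm high all through; amber window roof
- exit (a point): middle of the tunnel's exit at deck level (tunnel frame x 0, y -37, z 60 mm)
- plate_middle (a point): middle of the tipping plate's top when flat, 1.5 mm below the deck; the plate is 86 mm (tunnel x) by 148 mm (tunnel y), with a 12 mm high end stop, its inner face at tunnel y -185 mm. Two blocks in line take 120 mm of it, so push the hind one until its rear is 5 to 25 mm past the exit
- block_bench: Solid aluminium dry-bath block, 50 mm (its x) by 60 mm (its y) by 40 mm high, about 0.25 kg, six dark wells on top; stands on the bench. Origin at the centre of its underside. It goes in the lane with its 60 mm length along the lane, either way round. Gripped across its 50 mm with the fingertips over 9 mm above its underside, it clears the fences when set down
- block_infeed: The same kind of block, already in the infeed lane, its centre 75 to 95 mm from the tunnel's origin along +y. Origin at the centre of its underside
- stick: White plastic push stick, 0.12 kg: flat bar 20 mm wide with an upright handle at one end (20 mm in its x, 34 mm along its y, top 76 mm above the underside) and a cross head at the other (46 mm wide, 26 mm high). Origin under the handle's middle, on the underside; bar along its -y; head's front at y = -164 mm, rear end at y = +20. Take it by the handle across the 20 mm
- stick_head (a point): middle of the head's front face, 164 mm from the handle along the stick's -y, 13 mm above its underside
- stick_mid (a point): middle of the stick's length on its underside (stick frame y = -73 mm)
- rest: Dark grey shallow steel tray, fixed: 78 mm (x) by 236 mm (y) outside, walls 4 mm thick, 13 mm high, floor 4 mm thick. The stick lies in it along y with its handle to +y at the start. Origin at the centre of its underside
- plate (a joint): angle of the polished steel tipping plate (rad): 0 flat, up to 0.9 tipped. Hinged on its long edge on the tunnel's +x side; blocks begin to slide at 0.2 to 0.3 rad and slide off well at 0.6. Swings freely and falls flat by itself when let go; plate and handle weigh 0.25 kg
- plate_handle (a point): middle of the plate's round metal bar, 12 mm thick, 92 mm long along the tunnel's y, on the tunnel's -x side, 150 mm from the hinge, 58.5 mm above the bench when flat. 58 mm are free between bar and plate, so open the gripper only 40 to 60 mm to grip across it; free beneath down to the bench. Flat arms join it to the plate 42 mm either side of its middle
- plate_hinge (a point): middle of the plate's hinge line, tunnel frame x +44, y -113, z 58.5 mm; the line runs along the tunnel's y. Lifting turns the handle about it, up and towards the tunnel's +x
- tub: White catch tub fixed to the unit on the tunnel's +x side under the plate's hinge: 140 mm (x) by 180 mm (y), 45 mm high, walls 4 mm, far wall 93 mm high. Origin at the centre of its underside, tunnel frame x +112, y -117 mm
- tube_rack: bystander: white tube rack 62 x 85 x 30 mm, beyond the infeed; it may have swapped places with the bench block. Origin under its centre
- reagent: bystander: amber jar, 56 mm wide, 90 mm high
- beaker: bystander: glass beaker, 66 mm wide, 75 mm high
- tip_box: bystander: grey pipette-tip box with clear lid, 87 x 124 x 67 mm
- pipette: bystander: pipette lying on the bench, 240 mm long, blue and white. Origin near its thick end
- timer: bystander: flat white timer 50 x 70 x 20 mm, on the robot's side of the tunnel
- wash: bystander: white bottle, 64 mm wide, 130 mm high
Not all that is in view belongs to the job. Several things have the shape of the rest; the one meant has the colours described above. What is shaped like the stick but turquoise is not meant.

How it is judged:
On the way, in this order (a step that is already met when the one before it is completed fails the run):
1. the bench block stands in the infeed lane behind the other block, released (x of block_bench in the frame of tunnel between -0.012 and 0.012 m and z of block_bench in the frame of tunnel between 0.055 and 0.064 m and angle between each of block_bench, block_infeed's own z axis and vertical below 0.1 rad and x of block_infeed in the frame of tunnel between -0.012 and 0.012 m and z of block_infeed in the frame of tunnel between 0.055 and 0.064 m and y of block_bench in the frame of tunnel between 0.1 and 0.205 m and y of block_infeed in the frame of tunnel between 0.06 and 0.14 m and contact force between the fingers and block_bench below 0.2 N), for 0.2 s.
2. the push stick's head, behind the blocks, has gone into the tunnel (y of stick_head in the frame of tunnel between -0.037 and 0.036 m and x of stick_head in the frame of tunnel between -0.03 and 0.03 m and z of stick_head in the frame of tunnel between 0.06 and 0.11 m and y of block_bench in the frame of tunnel below 0.03 m), for 0.1 s.
3. both blocks are right out of the tunnel, on the tipping plate (x of block_infeed in the frame of tunnel between -0.025 and 0.03 m and z of block_infeed in the frame of tunnel between 0.053 and 0.064 m and y of block_infeed in the frame of tunnel between -0.165 and -0.068 m and x of block_bench in the frame of tunnel between -0.025 and 0.03 m and z of block_bench in the frame of tunnel between 0.053 and 0.064 m and y of block_bench in the frame of tunnel between -0.165 and -0.068 m), for 0.2 s.
4. the stick lies flat in its tray again, released (all of step 3 and x of stick_mid in the frame of rest between -0.02 and 0.02 m and y of stick_mid in the frame of rest between -0.035 and 0.035 m and z of stick_mid in the frame of rest between -0.002 and 0.009 m and angle between stick's own z axis and vertical below 0.08 rad and contact force between the fingers and stick below 0.2 N), for 0.2 s.
5. the plate is lifted and tips (value of joint plate above 0.25 rad), for 0.1 s.
At the end, for the whole second after the job is handed in: both blocks lie at rest inside the tub (centres within its outline, undersides below 68 mm), the plate is down flat (under 0.06 rad), and the stick lies at rest and flat in its tray (its middle within 20 mm across and 35 mm along of the tray's middle, tilt under 0.08 rad), released (x of block_infeed in the frame of tub between -0.068 and 0.068 m and y of block_infeed in the frame of tub between -0.09 and 0.09 m and z of block_infeed in the frame of tub between -0.005 and 0.068 m and linear speed of each of block_infeed, block_bench, stick below 0.02 m/s and x of block_bench in the frame of tub between -0.068 and 0.068 m and y of block_bench in the frame of tub between -0.09 and 0.09 m and z of block_bench in the frame of tub between -0.005 and 0.068 m and x of stick_mid in the frame of rest between -0.02 and 0.02 m and y of stick_mid in the frame of rest between -0.035 and 0.035 m and z of stick_mid in the frame of rest between -0.002 and 0.009 m and angle between stick's own z axis and vertical below 0.08 rad and contact force between the fingers and stick below 0.2 N and value of joint plate below 0.06 rad); the robot touches nothing.
It fails at once if the gripper touches a block that has entered the guarded tunnel or lies on the tipping plate ((contact force between the fingers and block_infeed above 0.5 N and x of block_infeed in the frame of tunnel between -0.04 and 0.04 m and y of block_infeed in the frame of tunnel between -0.19 and 0.035 m and z of block_infeed in the frame of tunnel between 0.03 and 0.085 m) or (contact force between the fingers and block_bench above 0.5 N and x of block_bench in the frame of tunnel between -0.04 and 0.04 m and y of block_bench in the frame of tunnel between -0.19 and 0.035 m and z of block_bench in the frame of tunnel between 0.03 and 0.085 m)).
It fails at once if a bystander is moved by more than 30 mm (distance of any of tube_rack, reagent, beaker, tip_box, pipette, timer, wash from where it was at the start of the episode above 0.03 m).
It also fails if it takes over 72 s, if anything falls off the work surface, if the arm or the gripper's body presses on something with over 40 N, if the wrist force passes 120 N, or if a joint passes its speed limit or range.

## Working session

There is one attempt and no reset: what is moved stays moved. The work goes in short steps, Python scripts to look and compute and a shell command to move; the robot and the scene stay as the last step left them, time stands still between calls to the robot, and variables do not carry over. Pictures are saved under pics/ and viewed, and the job is handed in when it is done.

```bash
mkdir -p pics; ls; python3 - <<'E'
from workcell import robot
import cv2
for n in ("side","top"):
    im=robot.snapshot(n); cv2.imwrite(f"pics/{n}0.png",im[:,:,::-1])
    print(n,robot.camera_params(n))
print(robot.get_state())
E
```

```text
pics
side {'fx': 574.2326817449851, 'fy': 574.2326817449851, 'cx': 326.7984694489252, 'cy': 246.4991580725753, 'rvec': array([ 0.62134276, -2.71269449,  1.06856623]), 'tvec': array([0.42591327, 0.19330584, 1.4001084 ])}
top {'fx': 572.7112748045691, 'fy': 572.7112748045691, 'cx': 324.7513311814382, 'cy': 245.7147103595026, 'rvec': array([ 2.08684549, -2.14299141,  0.19465124]), 'tvec': array([0.02754478, 0.4931923 , 1.43298896])}
{'time_s': 0.1, 'q': array([-1.25262747e+00,  4.91472945e-01,  1.55939603e+00, -1.38770603e-05,
        1.09168111e+00, -1.05577580e-01]), 'qvel': array([ 5.55718448e-04, -1.95943069e-03, -3.50517481e-04,  2.75853428e-04,
       -1.41555558e-03,  1.02108023e-05]), 'joint_efforts': array([ 2.29419107e-03, -6.13621330e+01, -2.58603698e+01,  6.93789194e-02,
        4.70276596e-02, -7.53100289e-05]), 'ee_pos': array([ 0.25694953, -0.56950346,  0.21413395]), 'ee_rot': array([-0.14836468, -0.69125416, -0.14903694,  0.69133465]), 'force': array([ 0.37131281,  0.00125309, -0.02800299]), 'ft_torque': array([0.0106055 , 0.00944904, 0.01796669]), 'grip_width': 0.9990846428246346}
```

View pics/side0.png

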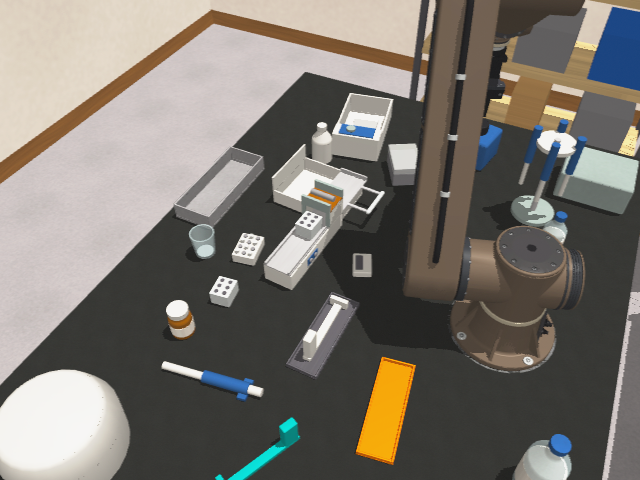

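View pics/top0.png

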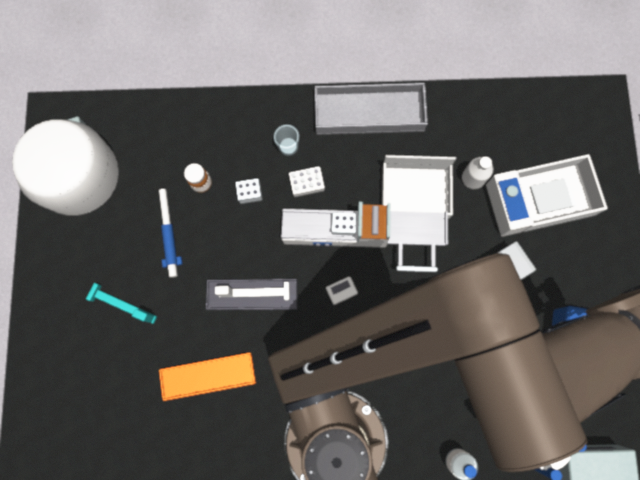

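The pictures show:
- **Tunnel:** roof at about (373,222) in the top view. The infeed lies to the left (world +y) and the plate to the right, with its bar at about (416,268). The tub is above the plate, away from the robot.
- **Bench block:** either (248,190), which is nearly square with 6 wells, or (307,181), which is larger and looks like the rack.
- **Stick and tray:** the white stick is in the dark grey tray at (251,294). The turquoise stick, the orange tray and the light grey tray are decoys.

Next I measure.

```bash
cat > h.py <<'E'
import numpy as np, cv2
from workcell import robot
from scipy.spatial.transform import Rotation as R
P={}
for n in ("side","top"):
    c=robot.camera_params(n)
    K=np.array([[c['fx'],0,c['cx']],[0,c['fy'],c['cy']],[0,0,1]])
    Rm=cv2.Rodrigues(np.array(c['rvec']))[0]
    P[n]=(K,Rm,np.array(c['tvec']),np.array(c['rvec']))
def bp(n,uv,z):
    K,Rm,t,_=P[n]; d=Rm.T@np.linalg.solve(K,[uv[0],uv[1],1]); o=-Rm.T@t
    return o+d*(z-o[2])/d[2]
def proj(n,X):
    K,Rm,t,rv=P[n]; return cv2.projectPoints(np.atleast_2d(np.array(X,float)),rv,t,K,None)[0][:,0]
def tri(us,ut):
    Ms=[P[n][0]@np.c_[P[n][1],P[n][2]] for n in ("side","top")]
    X=cv2.triangulatePoints(Ms[0],Ms[1],np.array(us,float).reshape(2,1),np.array(ut,float).reshape(2,1))[:,0]
    return X[:3]/X[3]
def snap(name,tag):
    im=robot.snapshot(name); cv2.imwrite(f"pics/{name}_{tag}.png",im[:,:,::-1]); return im
def crop(im,x0,y0,x1,y1,f,fn):
    cv2.imwrite(f"pics/{fn}.png",cv2.resize(im[y0:y1,x0:x1,::-1],None,fx=f,fy=f,interpolation=cv2.INTER_CUBIC))
E
python3 - <<'E'
from h import *
np.set_printoptions(precision=4,suppress=True)
a=robot.snapshot("side");b=robot.snapshot("top")
crop(b,190,130,480,330,2.7,"top_c1"); crop(a,180,130,400,390,2.2,"side_c1")
Z=dict(block_bench=0,block_infeed=.06,tunnel=0,infeed=.06,mouth=.06,exit=.06,plate_middle=.0585,plate_handle=.0585,plate_hinge=.0585,stick=.004,stick_head=.017,stick_mid=.004,rest=0,tub=0,tube_rack=0)
for t,z in Z.items():
    r={n:robot.landmark_of(n,t)[:3] for n in("top","side")}
    for n in r:
        for d in r[n]: print(t,n,round(d['p'],2),np.round(d['centre'],1),bp(n,d['centre'],z)[:2])
    if r['top'] and r['side']: print('   tri',tri(r['side'][0]['centre'],r['top'][0]['centre']))
print(robot.get_state()['time_s'])
E
```

```text
block_bench top 0.75 [251.  192.2] [0.6574 0.212 ]
block_bench side 0.86 [228.2 294.4] [0.6515 0.2081]
block_bench side 0.19 [205.6 251.8] [0.7862 0.1099]
   tri [0.6531 0.2105 0.0035]
block_infeed top 0.85 [345.1 226. ] [ 0.5418 -0.0395]
block_infeed side 0.81 [308.3 228.4] [ 0.5472 -0.0396]
   tri [ 0.544  -0.0388  0.0612]
tunnel top 0.97 [371.7 234. ] [ 0.5317 -0.1118]
tunnel top 0.7 [202.6 186.2] [0.6783 0.3446]
tunnel side 0.8 [325.2 226.8] [ 0.5351 -0.1188]
   tri [ 0.5305 -0.1109  0.0089]
infeed top 0.86 [321.  224.2] [0.5483 0.0226]
infeed side 0.88 [295.  247.7] [0.5463 0.0384]
   tri [0.5539 0.0232 0.0411]
mouth top 0.88 [357. 227.] [ 0.5383 -0.07  ]
mouth side 0.74 [315.1 223.6] [ 0.539 -0.064]
mouth side 0.26 [328.5 183.1] [ 0.5786 -0.2304]
   tri [ 0.5409 -0.0701  0.0533]
exit top 0.63 [387.2 228.2] [ 0.5329 -0.1477]
exit side 0.62 [329.  204.9] [ 0.5372 -0.1473]
exit side 0.49 [184.1 331.6] [0.6519 0.3807]
   tri [ 0.5349 -0.1471  0.0603]
plate_middle top 0.73 [418.8 228.4] [ 0.5304 -0.2291]
plate_middle side 0.95 [339.8 190.2] [ 0.5367 -0.2181]
   tri [ 0.5372 -0.2299 
[... 825 characters left out ...]
2071]
stick_mid top 0.56 [123.  302.4] [0.3655 0.5481]
stick_mid side 0.59 [260.8 460.9] [0.3584 0.5462]
stick_mid side 0.56 [323.3 329.2] [0.3853 0.201 ]
   tri [ 0.511   0.3141 -0.6885]
rest top 0.82 [207.6 376.2] [0.1707 0.3237]
rest top 0.64 [250.4 293.8] [0.3797 0.2138]
rest top 0.54 [417.2 227.3] [ 0.5466 -0.2344]
rest side 0.9 [324.5 333. ] [0.3791 0.2071]
   tri [0.2454 0.3125 0.2148]
tub top 0.86 [417.  189.8] [ 0.651  -0.2397]
tub side 0.82 [307.6 187.5] [ 0.6567 -0.2472]
   tri [ 0.6499 -0.2378  0.0093]
tube_rack top 0.57 [305. 185.] [0.6735 0.0644]
tube_rack side 0.68 [249.8 253.7] [0.6743 0.0634]
tube_rack side 0.22 [321.4 330.6] [0.3889 0.2041]
   tri [0.6733 0.0645 0.0014]
1.7
```

View pics/top_c1.png

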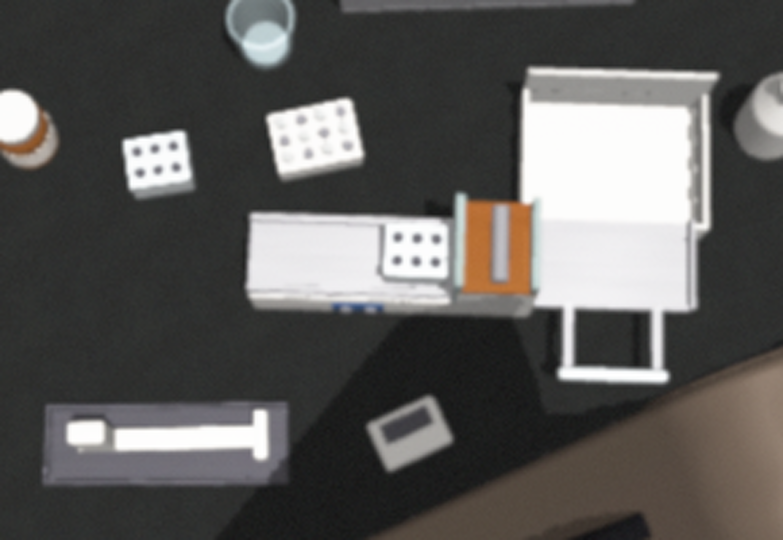

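View pics/side_c1.png

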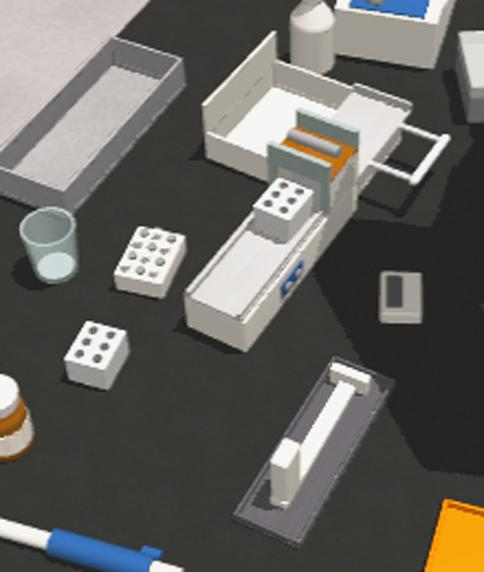

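```bash
python3 - <<'E'
from h import *
from scipy.optimize import least_squares
np.set_printoptions(precision=4,suppress=True)
loc=dict(tunnel=(0,0,0),infeed=(0,.14,.06),mouth=(0,.041,.06),exit=(0,-.037,.06),plate_middle=(0,-.113,.0585),plate_handle=(-.106,-.113,.0585),plate_hinge=(.044,-.113,.0585),tub=(.112,-.117,0))
obs=dict(tunnel=((371.7,234),(325.2,226.8)),infeed=((321,224.2),(295,247.7)),mouth=((357,227),(315.1,223.6)),exit=((387.2,228.2),(329,204.9)),plate_middle=((418.8,228.4),(339.8,190.2)),plate_handle=((420.1,269.1),(380.1,202.6)),plate_hinge=((419.3,212.4),(328.5,185.8)),tub=((417,189.8),(307.6,187.5)))
L=np.array(list(loc.values()));T=np.array([o[0] for o in obs.values()]);S=np.array([o[1] for o in obs.values()])
def W(p): return L@R.from_euler('z',p[2]).as_matrix().T+[p[0],p[1],0]
f=lambda p:np.r_[(proj("top",W(p))-T).ravel(),(proj("side",W(p))-S).ravel()]
r=least_squares(f,[.53,-.11,0],loss='soft_l1'); print(r.x); print(f(r.x).reshape(2,-1,2))
E
```

```text
[ 0.5378 -0.1127 -0.0629]
[[[ 0.2471 -2.2498]
  [-1.7054  0.6888]
  [ 0.6283 -0.8178]
  [ 0.7017 -0.9964]
  [-1.4255 -0.0697]
  [-2.9987 -0.1144]
  [-1.8143 -0.6185]
  [-1.0246  3.1477]]

 [[-1.7991  1.0876]
  [ 1.9264 -2.9093]
  [ 0.8198 -1.9692]
  [ 0.9024 -0.3192]
  [ 2.9578 -0.916 ]
  [-4.174  -0.9949]
  [ 0.9013 -1.4776]
  [ 2.663   3.4957]]]
```

```bash
cat >> h.py <<'E'
def box(x0,x1,y0,y1,z0,z1):
    c=np.array([(x,y,z) for x in(x0,x1) for y in(y0,y1) for z in(z0,z1)])
    e=[(i,j) for i in range(8) for j in range(i) if bin(i^j).count('1')==1]
    return c,e
def draw(im,n,boxes,pose,win,f,fn,col=(0,0,255)):
    x0,y0,x1,y1=win
    o=im if im.shape[0]!=480 else None
    o=cv2.resize(im[y0:y1,x0:x1,::-1],None,fx=f,fy=f,interpolation=cv2.INTER_CUBIC)
    for bs,p,cl in zip(boxes,pose,[(0,0,255),(0,255,0),(255,0,255),(255,255,0)]*3):
        for b in bs:
            c,e=box(*b); X=c@R.from_euler('z',p[2]).as_matrix().T+[p[0],p[1],p[3] if len(p)>3 else 0]
            u=proj(n,X)
            for i,j in e:
                a=tuple(int(v) for v in ((u[i]-[x0-.5,y0-.5])*f)); bb=tuple(int(v) for v in ((u[j]-[x0-.5,y0-.5])*f))
                cv2.line(o,a,bb,cl,1,cv2.LINE_AA)
    cv2.imwrite(f"pics/{fn}.png",o)
TUN=[(-.037,.037,.041,.235,0,.06),(-.043,.043,-.037,.041,0,.11),(-.043,.043,-.187,-.039,.0555,.0585),(-.112,-.100,-.159,-.067,.0525,.0645),(.042,.182,-.207,-.027,0,.045)]
BL=[(-.025,.025,-.03,.03,0,.04)]
ST=[(-.01,.01,-.017,.017,0,.076),(-.01,.01,-.164,.02,0,.01),(-.023,.023,-.164,-.15,0,.026)]
RE=[(-.039,.039,-.118,.118,0,.013)]
E
python3 - <<'E'
from h import *
a=robot.snapshot("side");b=robot.snapshot("top")
np.save("a.npy",a);np.save("b.npy",b)
p=[0.5378,-0.1127,-0.0629]
draw(b,"top",[TUN],[p],(270,140,470,290),4,"t1")
draw(a,"side",[TUN],[p],(250,130,400,300),3.5,"s1")
E
```

```text
(no output)
```

View pics/t1.png

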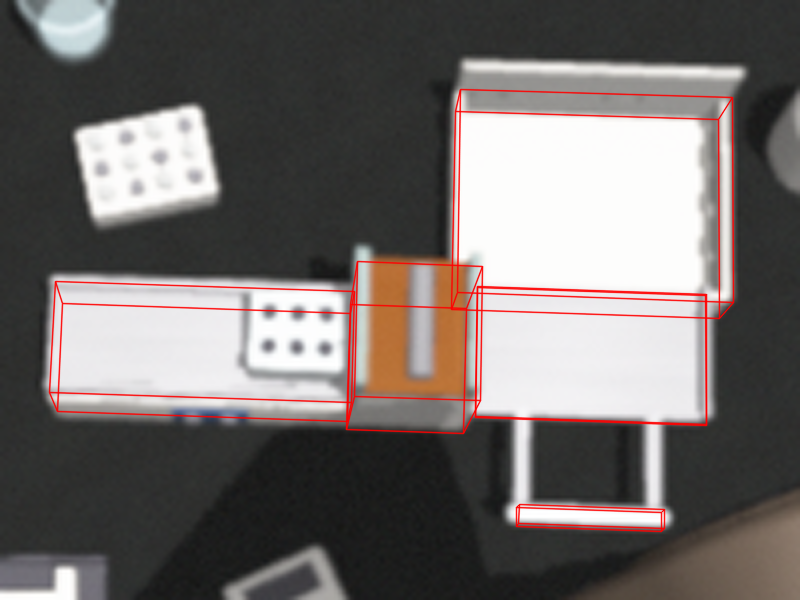

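View pics/s1.png

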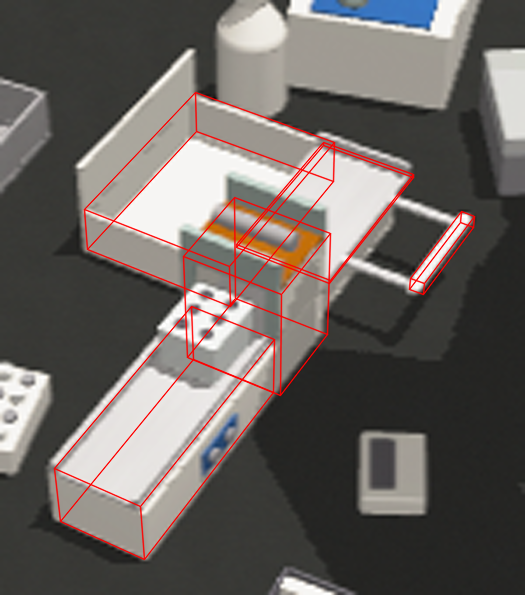

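```bash
cat > fit.py <<'E'
from h import *
from scipy.optimize import minimize
from scipy.ndimage import map_coordinates
def gmag(im,s=1.2):
    g=cv2.GaussianBlur(cv2.cvtColor(im,cv2.COLOR_RGB2GRAY).astype(np.float32),(0,0),s)
    gx=cv2.Sobel(g,cv2.CV_32F,1,0);gy=cv2.Sobel(g,cv2.CV_32F,0,1); return gx,gy
def efit(ims,segs,p0,rng=(.012,.012,.06),z=0):
    """segs: {cam:[(A,B)..]} local coords; p=(x,y,yaw)"""
    G={}
    for n,im in ims.items():
        G[n]=[gmag(im,s) for s in (2.5,1.0)]
    def cost(p,lv):
        c=0
        for n in segs:
            gx,gy=G[n][lv]
            for A,B in segs[n]:
                X=np.linspace(A,B,40)@R.from_euler('z',p[2]).as_matrix().T+[p[0],p[1],z]
                u=proj(n,X); d=u[-1]-u[0]; L=np.linalg.norm(d); nn=np.array([-d[1],d[0]])/L
                g=map_coordinates(gx,[u[:,1],u[:,0]],order=1)*nn[0]+map_coordinates(gy,[u[:,1],u[:,0]],order=1)*nn[1]
                c-=np.mean(np.minimum(np.abs(g),150))*L
        return c
    p=np.array(p0,float)
    for lv in (0,1):
        s=np.array(rng)/(1 if lv==0 else 4)
        best=None
        for k in range(6):
            q=p+ (np.random.RandomState(k).uniform(-1,1,3)*s if k else 0)
            r=minimize(cost,q,args=(lv,),method='Nelder-Mead',options=dict(initial_simplex=np.r_[[q],q+np.diag(s/2)],xatol=1e-5,fatol=1e-3))
            if best is None or r.fun<best.fun: best=r
        p=best.x
    return p,best.fun
E
python3 - <<'E'
from fit import *
np.set_printoptions(precision=4,suppress=True)
a=np.load("a.npy");b=np.load("b.npy")
fl=[((-.037,.05,.068),(-.037,.235,.068)),((.037,.08,.068),(.037,.235,.068))]
rear=[((-.037,.235,.068),(.037,.235,.068))]
bar=[((-.112,-.159,.0585),(-.112,-.067,.0585)),((-.1,-.15,.0585),(-.1,-.075,.0585))]
pl=[((-.043,-.185,.0585),(-.043,-.04,.0585))]
tubt=[((.042,-.027,.045),(.182,-.027,.045))]
st={'top':fl+bar+pl+[((-.037,.235,0),(-.037,.05,0))]+tubt+[((.182,-.207,.093),(.182,-.027,.093))],
'side':fl[:1]+bar+pl+[((-.037,.235,.0),(.037,.235,.0)),((-.037,.235,.0),(-.037,.235,.06)),((-.037,.235,0),(-.037,.05,0))]+[((.182,-.207,.093),(.182,-.027,.093))]}
for sel in (st,{'top':st['top']},{'side':st['side']}):
    print(efit({'top':b,'side':a},sel,[.5378,-.1127,-.05]))
p=efit({'top':b,'side':a},st,[.5378,-.1127,-.05])[0]
T2=TUN+[(-.037,.037,.045,.235,.06,.068)]
draw(b,"top",[T2],[p],(270,140,470,290),4,"t2")
draw(a,"side",[T2],[p],(250,130,400,300),3.5,"s2")
E
```

```text
(array([ 0.5404, -0.1125, -0.0605]), np.float64(-94661.20091675784))
(array([ 0.5406, -0.1104, -0.0648]), np.float64(-57979.61090306102))
(array([ 0.5396, -0.1132, -0.0638]), np.float64(-36991.09442136666))
```

View pics/t2.png

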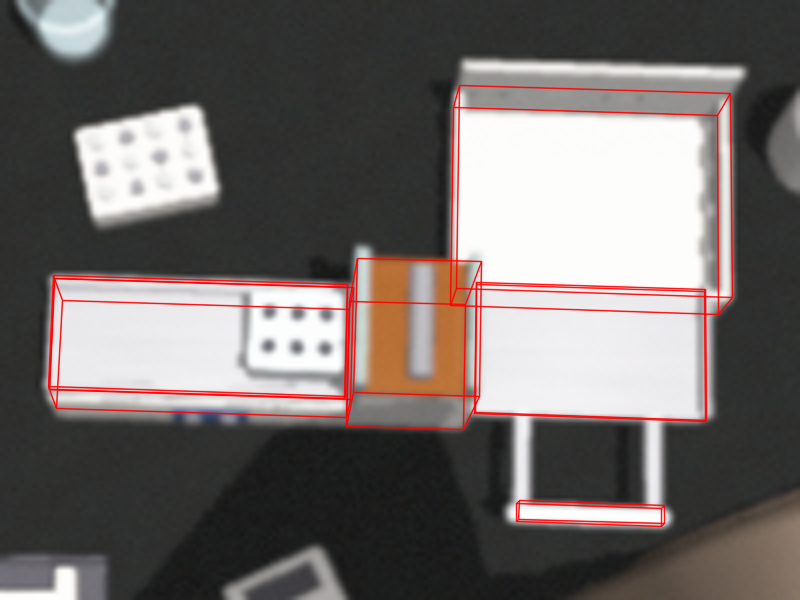

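View pics/s2.png

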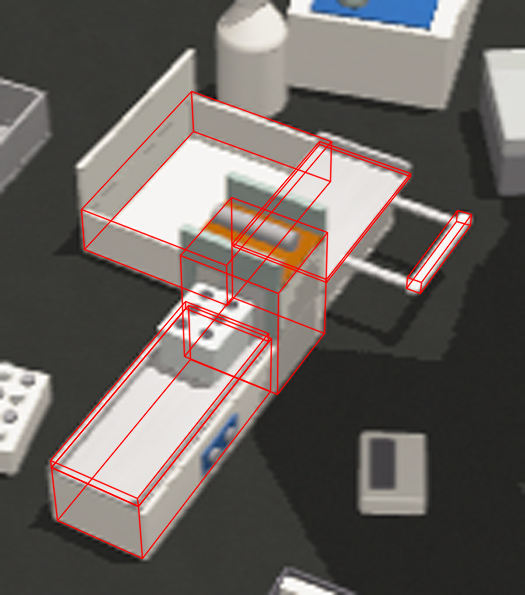

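```bash
python3 - <<'E'
from fit import *
np.set_printoptions(precision=4,suppress=True)
a=np.load("a.npy");b=np.load("b.npy")
for n,L,z in(("top",[((460,62),(745,70))],.093),("top",[((50,277),(355,286))],.068),("top",[((477,412),(708,418))],.0585),("top",[((508,515),(670,518))],.0585)):
    A,B=[bp(n,(u/4+270-.5,v/4+140-.5),z) for u,v in L[0]]
    print(A,B,np.arctan2(B[0]-A[0],A[1]-B[1]))
def edges(bx):
    c,e=box(*bx); return c,e
bt=lambda z:[((-.025,-.03,z),(-.025,.03,z)),((.025,-.03,z),(.025,.03,z)),((-.025,-.03,z),(.025,-.03,z)),((-.025,.03,z),(.025,.03,z))]
s={'top':bt(.04),'side':bt(.04)}
pb=efit({'top':b,'side':a},s,[.654,.21,.05])[0]
print('bench',pb,efit({'top':b},{'top':bt(.04)},[.654,.21,.05]),efit({'side':a},{'side':bt(.04)},[.654,.21,.05]))
pi=efit({'top':b,'side':a},s,[.544,-.039,-.06],z=.06)[0];print('infeed',pi)
rt=[((-.039,-.118,.013),(-.039,.118,.013)),((.039,-.118,.013),(.039,.118,.013)),((-.039,-.118,.013),(.039,-.118,.013)),((-.039,.118,.013),(.039,.118,.013))]
pr=efit({'top':b,'side':a},{'top':rt,'side':rt},[.382,.21,0])[0];print('rest',pr)
sk=[((-.01,-.145,.01),(-.01,-.02,.01)),((.01,-.145,.01),(.01,-.02,.01)),((-.023,-.164,.026),(.023,-.164,.026)),((-.01,-.017,.076),(-.01,.017,.076)),((.01,-.017,.076),(.01,.017,.076)),((-.01,.017,.076),(.01,.017,.076)),((-.01,-.017,.076),(.01,-.017,.076))]
ps=efit({'top':b,'side':a},{'top':sk,'side':sk},[.38,.272,-.03],z=.004)[0];print('stick',ps)
print(robot.get_state()['time_s'], R.from_quat(np.roll(robot.get_state()['ee_rot'],-1)).as_matrix())
pt=[.5404,-.1125,-.06]
draw(b,"top",[BL,BL,RE,ST,TUN],[pb,[*pi,.06],pr,[*ps,.004],pt],(195,150,365,320),3.5,"t3")
draw(a,"side",[BL,BL,RE,ST],[pb,[*pi,.06],pr,[*ps,.004]],(200,200,380,390),3.1,"s3")
E
```

```text
[ 0.7193 -0.1462  0.093 ] [ 0.7084 -0.3292  0.093 ] -0.05951719164396803
[0.5903 0.1223 0.068 ] [ 0.5786 -0.0744  0.068 ] -0.05905810373617482
[ 0.4955 -0.1501  0.0585] [ 0.4875 -0.2976  0.0585] -0.05441501719217574
[ 0.4282 -0.1666  0.0585] [ 0.4235 -0.2692  0.0585] -0.04604679311422623
bench [0.6549 0.2166 0.1188] (array([0.6517, 0.2158, 0.1426]), np.float64(-12209.383041026427)) (array([0.6552, 0.2168, 0.1239]), np.float64(-11851.497931619722))
infeed [ 0.5435 -0.0354 -0.0702]
rest [ 0.3779  0.2112 -0.0233]
stick [ 0.3837  0.276  -0.0024]
1.8 [[ 0.      0.4113 -0.9115]
 [-0.0001 -0.9115 -0.4113]
 [-1.      0.0001  0.    ]]
```

View pics/t3.png

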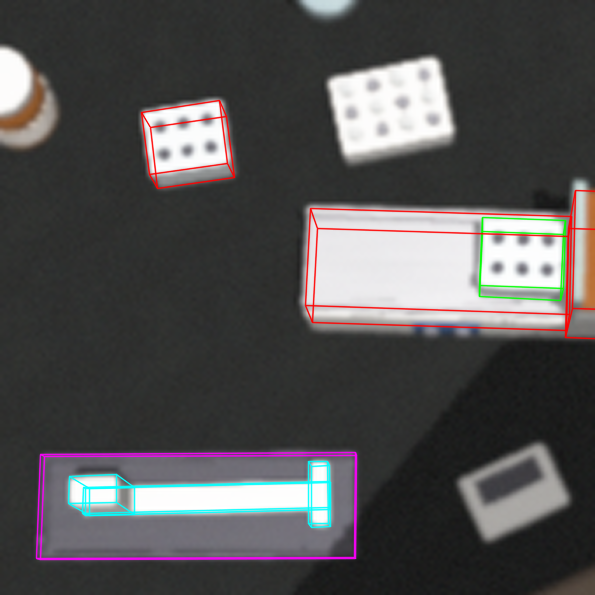

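View pics/s3.png

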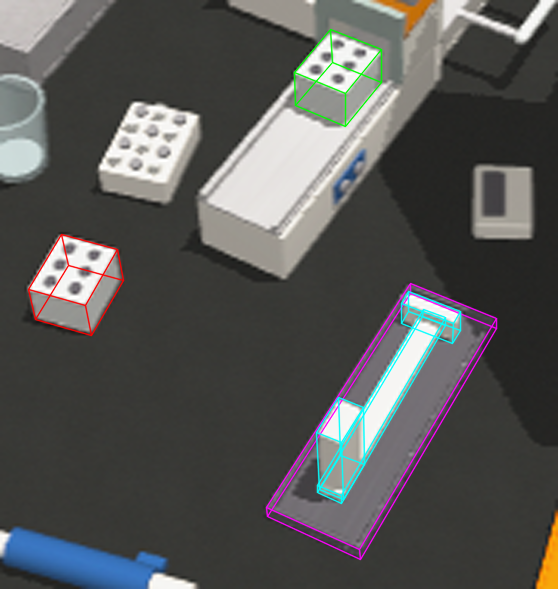

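The enlarged crops confirm the picks:
- **Block:** (248,190) has 6 wells and fits the 50×60×40 outline. (307,181) has 12 wells, so it is the rack.
- **Stick and rest:** the white stick in the dark grey tray at (251,294) fits its model.

First I rotate the tool by about +73° (world z).

```bash
cat >> h.py <<'E'
def want(pos,yaw=None,rot=True):
    """print shift in tool rows(50mm) and turn (0.08) needed; yaw= desired angle of tool y (mod pi)"""
    s=robot.get_state(); M=R.from_quat(np.roll(s['ee_rot'],-1)).as_matrix(); p=np.array(s['ee_pos'])
    sh=M.T@(np.array(pos)-p)/.05
    out={'t':round(s['time_s'],2),'pos':np.round(p,4),'yaw':round(float(np.arctan2(M[1,1],M[0,1])),4),'tilt':np.round(M[:2,0],3),'shift':np.round(sh,2),'grip':round(s['grip_width'],3),'F':np.round(s['force'],2)}
    if yaw is not None:
        d=(yaw-out['yaw']+np.pi/2)%np.pi-np.pi/2
        out['turnx']=round(-d/.08,2)
    for k,v in out.items(): print(k,v)
E
python3 -m crank '[-0.2,0,0,-1,0,0,0, -0.2,0,0,-1,0,0,0, -0.2,0,0,-1,0,0,0, 0,0,0,-1,0,0,0, 0,0,0,-1,0,0,0, 0,0,0,-1,0,0,0, 0,0,0,-1,0,0,0, 0,0,0,-1,0,0,0, 0,0,0,-1,0,0,0, 0,0,0,-1,0,0,0, 0,0,0,-1,0,0,0, 0,0,0,-1,0,0,0]' 30
python3 - <<'E'
from h import *
want([.654,.2165,.215],.125)
E
```

```text
time_s: 3.3
ee_pos: [0.257, -0.5697, 0.2446]
ee_rot: [-0.452, -0.544, -0.452, 0.544]
force: [0.0, 0.1, -0.4]
grip_width: 0.999
t 3.3
pos [ 0.257  -0.5697  0.2446]
yaw -0.1843
tilt [ 0. -0.]
shift [  0.59   4.92 -16.91]
grip 0.999
F [ 0.03  0.14 -0.43]
turnx -3.87
```

```bash

python3 -m crank '[0,0.5,-0.8,-0.97,0,0,0, 0,0.5,-0.8,-0.97,0,0,0, 0,0.5,-0.8,-0.97,0,0,0, 0,0.5,-0.8,-0.97,0,0,0, 0,0.7,-0.9,0,0,0,0, 0,0.7,-0.9,0,0,0,0, 0,0.7,-0.9,0,0,0,0, 0,0.7,-0.9,0,0,0,0, 0,0.7,-0.9,0,0,0,0, 0,0.7,-0.9,0,0,0,0, 0,0.7,-0.9,0,0,0,0, 0,0.7,-0.9,0,0,0,0]'
python3 - <<'E'
from h import *
want([.654,.2165,.15],.125)
E
```

```text
time_s: 4.8
ee_pos: [0.602, -0.0242, 0.2448]
ee_rot: [0.53, 0.468, 0.53, -0.468]
force: [0.8, -1.2, 0.1]
grip_width: 0.997
t 4.8
pos [ 0.602  -0.0242  0.2448]
yaw 0.1234
tilt [ 0. -0.]
shift [ 1.89  1.62 -4.65]
grip 0.997
F [ 0.76 -1.25  0.13]
turnx -0.02
```

```bash

python3 -m crank '[0,0.32,-0.93,0,0,0,0, 0,0.32,-0.93,0,0,0,0, 0,0.32,-0.93,0,0,0,0, 0,0.32,-0.93,0,0,0,0, 0.4,0.32,-0.93,0,0,0,0, 0.8,0,0,0,0,0,0, 0.6,0,0,0,0,0,0, 0,0,0,0,0,0,0]'
python3 - <<'E'
from h import *
a=snap("side","b1");b=snap("top","b1")
want([.654,.2165,.012],.125)
E
```

```text
time_s: 5.8
ee_pos: [0.651, 0.2144, 0.1525]
ee_rot: [0.529, 0.467, 0.531, -0.469]
force: [-0.1, 0.5, 1.0]
grip_width: 0.999
t 5.9
pos [0.6525 0.2146 0.1556]
yaw 0.1233
tilt [0.001 0.   ]
shift [ 2.87  0.03 -0.03]
grip 0.999
F [-0.5  -0.49  0.62]
turnx -0.02
```

View pics/side_b1.png

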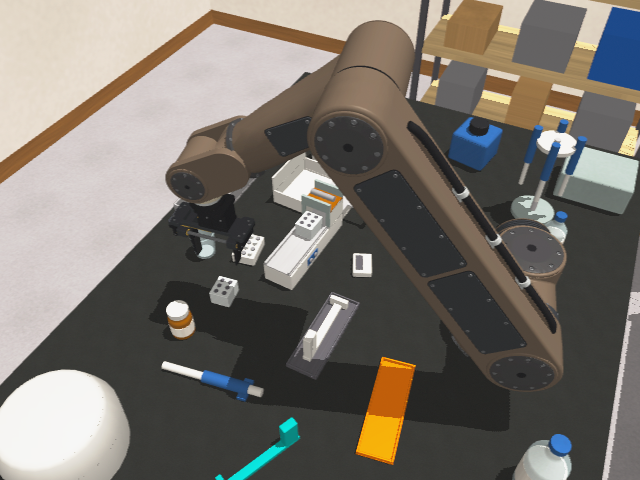

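View pics/top_b1.png

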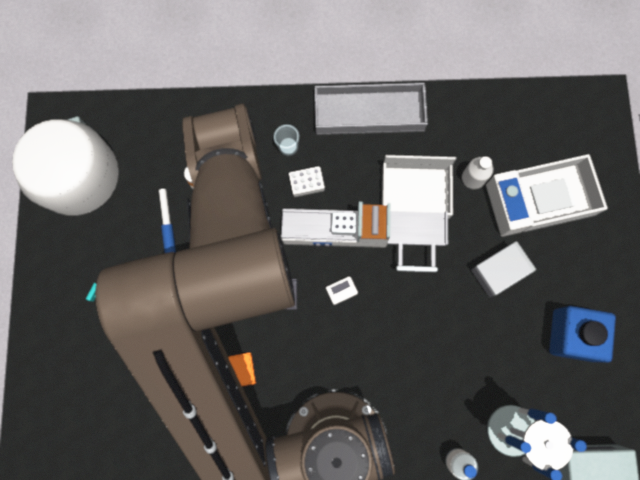

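The side view shows the gripper above the block at (224,290), with its long body axis along the jaw direction. The top view is blocked by the arm. I descend and grip now.

```bash

python3 -m crank '[0.7,0.03,-0.03,0,0,0,0, 0.8,0,0,0,0,0,0, 0.8,0,0,0,0,0,0, 0.5,0,0,0,0,0,0, 0,0,0,0,0,0,0]'
python3 - <<'E'
from h import *
a=snap("side","b2"); crop(a,140,180,340,380,3,"side_b2c")
want([.654,.2165,.013],.125)
E
```

```text
time_s: 6.52
ee_pos: [0.6534, 0.216, 0.0146]
ee_rot: [0.53, 0.468, 0.53, -0.469]
force: [0.1, 0.1, 0.2]
grip_width: 1.004
t 6.58
pos [0.6541 0.2162 0.0159]
yaw 0.1231
tilt [0.001 0.   ]
shift [ 0.06 -0.   -0.01]
grip 1.002
F [0.87 0.58 0.67]
turnx -0.02
```

View pics/side_b2c.png

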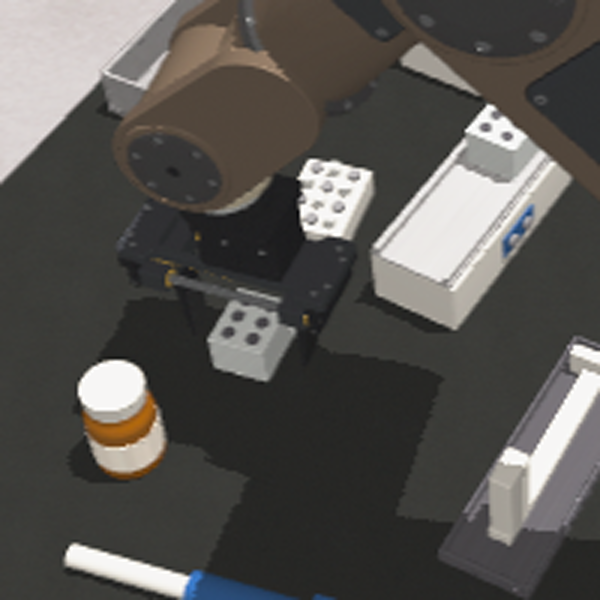

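```bash

python3 -m crank '[0.06,0,0,0,0,0,0, 0,0,0,0,0,0,1, 0,0,0,0,0,0,1, 0,0,0,0,0,0,1, 0,0,0,0,0,0,1, 0,0,0,0,0,0,1]' 30
python3 - <<'E'
from h import *
want([.654,.2165,.012],.125)
E
```

```text
time_s: 7.32
ee_pos: [0.6534, 0.2162, 0.0116]
ee_rot: [0.53, 0.468, 0.53, -0.468]
force: [0.4, -0.4, -1.7]
grip_width: 0.531
t 7.33
pos [0.6534 0.2162 0.0116]
yaw 0.1234
tilt [ 0. -0.]
shift [-0.01  0.01 -0.  ]
grip 0.531
F [ 0.42 -0.41 -1.73]
turnx -0.02
```

```bash

python3 -m crank '[-0.6,0,0,0,0,0,1, -0.9,0,0,0,0,0,1, -0.9,0,0,0.76,0,0,1, 0,0,0,0.76,0,0,1, 0,0,0,0.76,0,0,1, 0,0,0,0,0,0,1]'
python3 - <<'E'
from h import *
want([.5494,.0372,.14],-.06)
E
```

```text
time_s: 8.07
ee_pos: [0.6531, 0.2162, 0.1313]
ee_rot: [-0.485, -0.514, -0.485, 0.515]
force: [0.5, -0.1, -2.8]
grip_width: 0.527
t 8.07
pos [0.6531 0.2162 0.1313]
yaw -0.0586
tilt [-0.001 -0.   ]
shift [-0.17 -1.86  3.69]
grip 0.527
F [ 0.48 -0.09 -2.77]
turnx 0.02
```

```bash

python3 -m crank '[0,-0.46,0.92,0,0,0,1, 0,-0.46,0.92,0,0,0,1, 0,-0.46,0.92,0,0,0,1, 0,-0.46,0.92,0,0,0,1, 0,0,0,0,0,0,1, 0,0,0,0,0,0,1]'
python3 - <<'E'
from h import *
a=snap("side","c1"); crop(a,180,120,380,320,3,"side_c1c")
want([.5494,.0372,.075],-.06)
E
```

```text
time_s: 8.82
ee_pos: [0.5511, 0.0381, 0.1317]
ee_rot: [0.485, 0.515, 0.485, -0.514]
force: [1.1, 0.7, -2.3]
grip_width: 0.528
t 8.88
pos [0.5511 0.0385 0.1316]
yaw -0.0581
tilt [0. 0.]
shift [ 1.13 -0.03  0.03]
grip 0.522
F [ 0.08 -0.33 -2.71]
turnx 0.02
```

View pics/side_c1c.png

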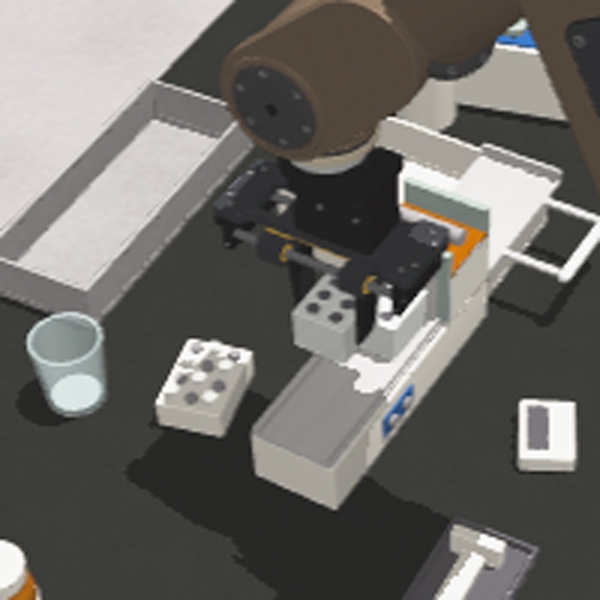

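```bash

python3 -m crank '[0.5,-0.03,0.03,0,0,0,1, 0.4,0,0,0,0,0,1, 0.15,0,0,0,0,0,1, 0,0,0,0,0,0,1, 0,0,0,0,0,0,1]'
python3 - <<'E'
from h import *
a=snap("side","c2"); crop(a,230,180,380,300,4,"side_c2c")
want([.5494,.0372,.0725],-.06)
E
```

```text
time_s: 9.5
ee_pos: [0.5495, 0.0368, 0.0797]
ee_rot: [0.485, 0.515, 0.485, -0.514]
force: [0.0, -0.9, -2.4]
grip_width: 0.52
t 9.55
pos [0.5494 0.0367 0.0798]
yaw -0.0587
tilt [ 0.001 -0.   ]
shift [ 0.15 -0.   -0.01]
grip 0.526
F [ 0.47  0.24 -1.97]
turnx 0.02
```

View pics/side_c2c.png

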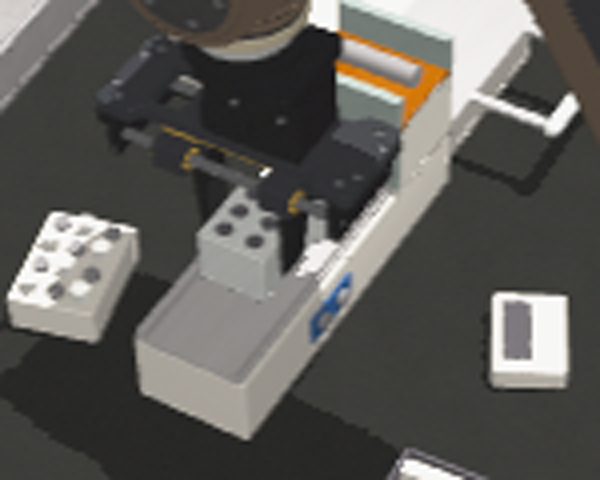

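The block hangs between the fences, centred at about (242,243) in the crop. I lower the last 7 mm, then release.

```bash

python3 -m crank '[0.08,0,0,0,0,0,1, 0.07,0,0,0,0,0,1, 0,0,0,0,0,0,1, 0,0,0,0,0,0,1]'
python3 - <<'E'
from h import *
a=snap("side","c3"); crop(a,230,180,380,300,4,"side_c3c")
want([.5494,.0372,.0725],-.06)
E
```

```text
time_s: 10.05
ee_pos: [0.549, 0.0365, 0.0715]
ee_rot: [-0.485, -0.515, -0.485, 0.515]
force: [0.6, -0.4, -2.2]
grip_width: 0.523
t 10.1
pos [0.549  0.0365 0.0715]
yaw -0.059
tilt [-0. -0.]
shift [-0.02  0.01 -0.01]
grip 0.519
F [-0.26 -0.23 -2.11]
turnx 0.01
```

View pics/side_c3c.png

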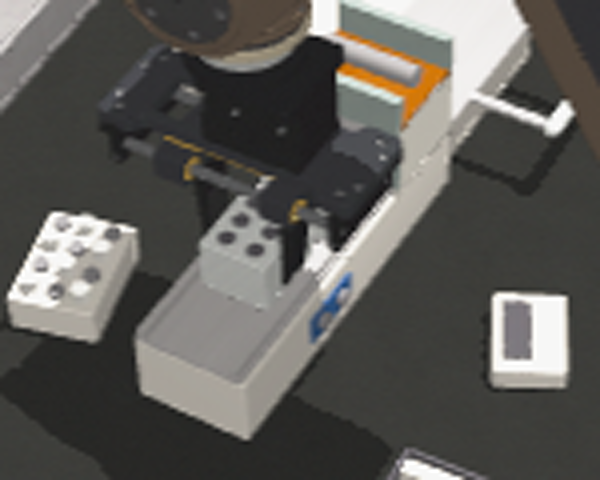

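```bash

python3 -m crank '[0.02,0,0,0,0,0,1, 0,0,0,0,0,0,1, 0,0,0,0,0,0,0.35, 0,0,0,0,0,0,0.2, 0,0,0,0,0,0,0.2, -0.5,0,0,0,0,0,0.2, -1,0,0,0,0,0,0.2, -1,0,0,0,0,0,0.1, -0.3,0,0,0,0,0,0]'
python3 - <<'E'
from h import *
a=snap("side","c4"); crop(a,230,180,380,300,4,"side_c4c")
want([.38,.272,.2],-.0)
E
```

```text
time_s: 11.22
ee_pos: [0.5498, 0.0366, 0.2134]
ee_rot: [0.486, 0.516, 0.484, -0.513]
force: [0.1, -1.2, -0.3]
grip_width: 0.95
t 11.28
pos [0.5499 0.0366 0.2137]
yaw -0.0589
tilt [ 0.004 -0.   ]
shift [ 0.26 -3.67 -4.5 ]
grip 0.973
F [0.44 0.42 1.94]
turnx -0.74
```

View pics/side_c4c.png

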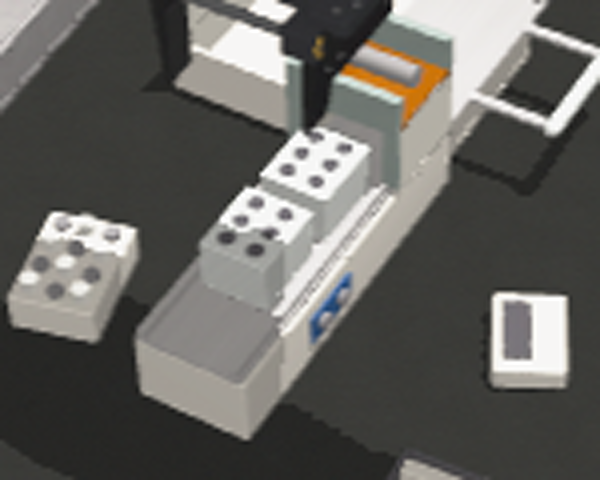

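Both blocks now stand in the lane, at about (265,240) and (315,170) in the crop. Next is the white stick.

```bash

python3 -m crank '[0,0,0,-0.72,0,0,0, 0,-0.66,-0.96,0,0,0,0, 0,-0.66,-0.96,0,0,0,0, 0,-0.66,-0.96,0,0,0,0, 0,-0.66,-0.96,0,0,0,0, 0,-0.66,-0.96,0,0,0,0, 0.6,0,0,0,0,0,0.2, 0.6,0,0,0,0,0,0.3, 0,0,0,0,0,0,0.3]'
python3 - <<'E'
from h import *
a=snap("side","d1"); crop(a,230,220,400,390,3.5,"side_d1c")
want([.3837,.276,.045],-.002)
E
```

```text
time_s: 12.4
ee_pos: [0.383, 0.2762, 0.1483]
ee_rot: [-0.499, -0.498, -0.5, 0.502]
force: [-0.3, 0.1, 0.1]
grip_width: 0.742
t 12.45
pos [0.3839 0.2765 0.1496]
yaw -0.0015
tilt [-0.003 -0.002]
shift [2.09 0.   0.01]
grip 0.72
F [ 0.17 -0.43  0.91]
turnx 0.01
```

View pics/side_d1c.png

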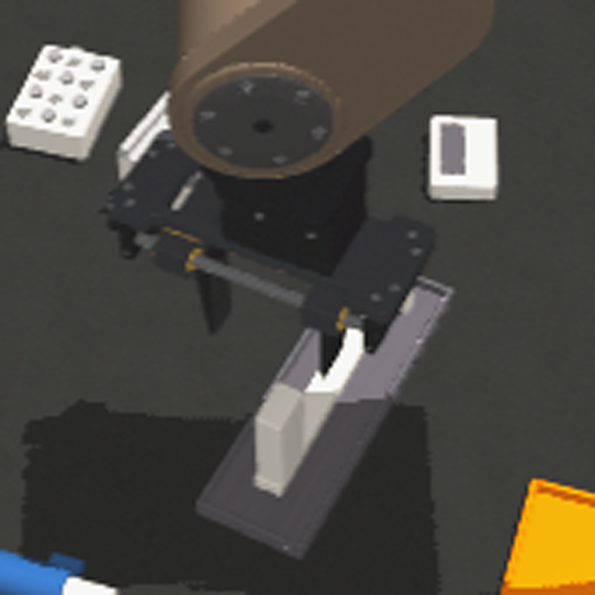

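```bash

python3 -m crank '[0.7,0,0,0,0,0,0.3, 0.8,0,0,0,0,0,0.3, 0.6,0,0,0,0,0,0.3, 0,0,0,0,0,0,0.3]'
python3 - <<'E'
from h import *
a=snap("side","d2"); crop(a,230,220,400,390,3.5,"side_d2c")
want([.3837,.276,.045],-.002)
E
```

```text
time_s: 12.95
ee_pos: [0.3842, 0.2764, 0.0449]
ee_rot: [-0.499, -0.5, -0.5, 0.501]
force: [-0.2, -1.2, 0.3]
grip_width: 0.698
t 13.0
pos [0.3847 0.2767 0.046 ]
yaw -0.0019
tilt [-0.001 -0.   ]
shift [ 0.02 -0.02  0.01]
grip 0.7
F [-0.36 -0.02  0.5 ]
turnx 0.0
```

View pics/side_d2c.png

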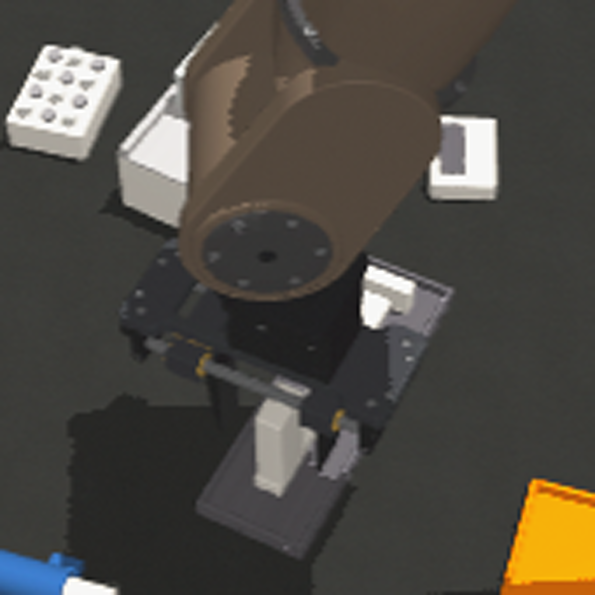

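```bash

python3 -m crank '[0.04,0,0,0,0,0,1, 0,0,0,0,0,0,1, 0,0,0,0,0,0,1, 0,0,0,0,0,0,1, 0,0,0,0,0,0,1]' 45
python3 - <<'E'
from h import *
want([.3837,.276,.045],-.002)
E
```

```text
time_s: 13.62
ee_pos: [0.3844, 0.2768, 0.0437]
ee_rot: [0.5, 0.5, 0.5, -0.5]
force: [-0.5, 0.1, -0.6]
grip_width: 0.232
t 13.62
pos [0.3844 0.2768 0.0437]
yaw -0.0014
tilt [ 0. -0.]
shift [-0.03 -0.01  0.02]
grip 0.232
F [-0.52  0.07 -0.62]
turnx 0.01
```

```bash

python3 -m crank '[-0.4,0,0,0,0,0,1, -0.8,0,0,0,0,0,1, -0.8,0,0,0.73,0,0,1, 0,0,0,0,0,0,1, 0,0,0,0,0,0,1]'
python3 - <<'E'
from h import *
a=snap("side","d3"); crop(a,230,220,400,390,3.5,"side_d3c")
pt=np.array([.5404,-.1125]);ps=-.06
ydir=np.array([-np.sin(ps),np.cos(ps)])
t=pt+ydir*.375
print(t); want([*t,.12],-.06)
E
```

```text
time_s: 14.25
ee_pos: [0.384, 0.2766, 0.143]
ee_rot: [-0.485, -0.514, -0.485, 0.515]
force: [0.4, -0.2, -1.6]
grip_width: 0.208
[0.5628865 0.2618252]
t 14.3
pos [0.3838 0.2765 0.1426]
yaw -0.0592
tilt [-0.001 -0.001]
shift [0.45 3.59 0.08]
grip 0.209
F [ 0.43  0.36 -1.47]
turnx 0.01
```

View pics/side_d3c.png

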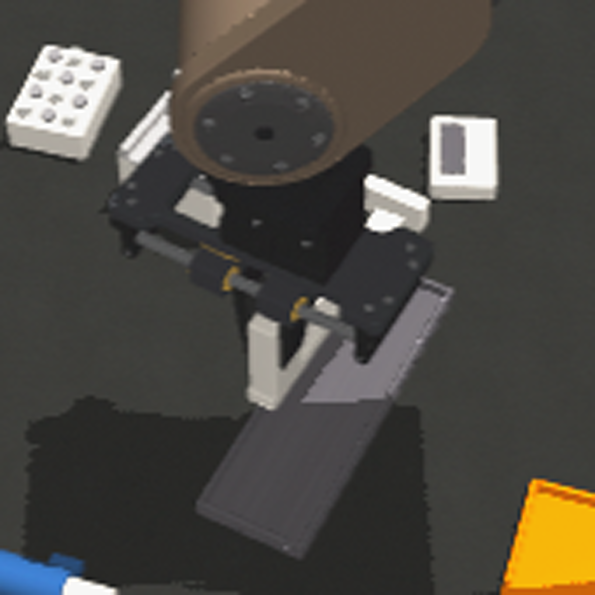

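```bash

python3 -m crank '[0,0.9,0.02,0,0,0,1, 0,0.9,0.02,0,0,0,1, 0,0.9,0.02,0,0,0,1, 0,0.89,0.02,0,0,0,1, 0.3,0,0,0,0,0,1, 0,0,0,0,0,0,1]'
python3 - <<'E'
from h import *
a=snap("side","e1"); b=snap("top","e1")
crop(a,190,160,390,330,3.5,"side_e1c")
crop(b,190,160,390,330,3.5,"top_e1c")
want([.5629,.2618,.103],-.06)
E
```

```text
time_s: 15.05
ee_pos: [0.5617, 0.2616, 0.1258]
ee_rot: [-0.484, -0.513, -0.486, 0.516]
force: [-0.3, 0.4, -1.9]
grip_width: 0.209
t 15.15
pos [0.5622 0.2622 0.1279]
yaw -0.0592
tilt [-0.002 -0.001]
shift [0.5  0.02 0.01]
grip 0.21
F [ 0.06 -0.44 -0.55]
turnx 0.01
```

View pics/side_e1c.png

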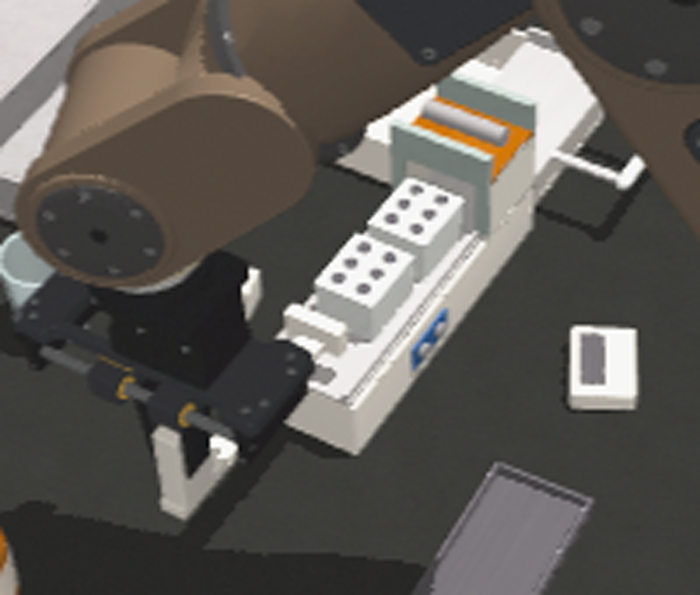

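View pics/top_e1c.png

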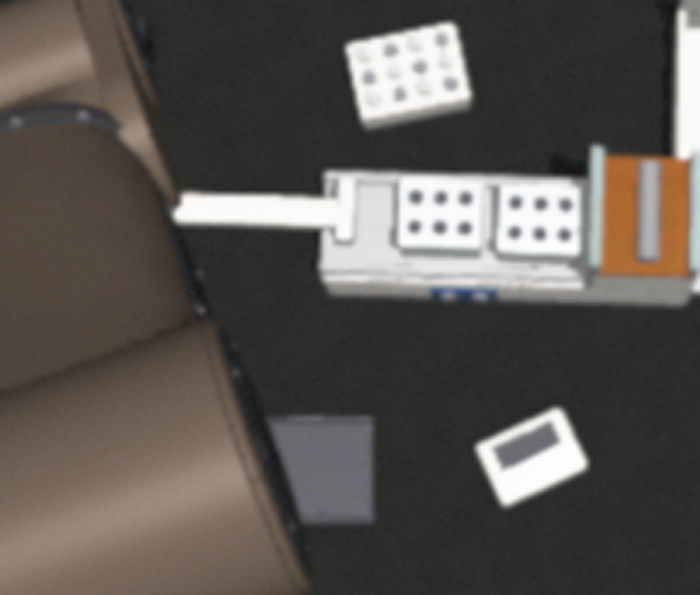

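```bash
python3 - <<'E'
from fit import *
import cv2
np.set_printoptions(precision=4,suppress=True)
a=cv2.imread("pics/side_e1.png")[:,:,::-1].copy();b=cv2.imread("pics/top_e1.png")[:,:,::-1].copy()
z=.087
hd=[((-.01,-.145,.01),(-.01,-.06,.01)),((.01,-.145,.01),(.01,-.06,.01)),((-.023,-.164,.026),(.023,-.164,.026)),((-.023,-.15,.026),(.023,-.15,.026)),((-.023,-.164,.026),(-.023,-.15,.026)),((.023,-.164,.026),(.023,-.15,.026))]
hs=hd[2:]
for z in(.082,.085,.088,.091):
    q,f=efit({'top':b,'side':a},{'top':hd,'side':hs},[.562,.262,-.06],rng=(.006,.006,.03),z=z);print(z,q,f)
q=efit({'top':b,'side':a},{'top':hd,'side':hs},[.562,.262,-.06],rng=(.006,.006,.03),z=.087)[0]
bt=lambda z:[((-.025,-.03,z),(-.025,.03,z)),((.025,-.03,z),(.025,.03,z)),((-.025,-.03,z),(.025,-.03,z)),((-.025,.03,z),(.025,.03,z))]
pt=[.5404,-.1125,-.06]
def loc(p): 
    d=np.array(p[:2])-pt[:2]; c,s=np.cos(pt[2]),np.sin(pt[2]); return np.array([c*d[0]+s*d[1],-s*d[0]+c*d[1]])
B1=efit({'top':b,'side':a},{'top':bt(.04),'side':bt(.04)},[.549,.037,-.06],rng=(.006,.006,.03),z=.06)[0]
B2=efit({'top':b,'side':a},{'top':bt(.04),'side':bt(.04)},[.5435,-.035,-.06],rng=(.006,.006,.03),z=.06)[0]
h=q[:2]+.164*np.array([np.sin(q[2]),-np.cos(q[2])])
print('stick',q,'head',loc(h),'handle',loc(q),'bench',loc(B1),B1[2],'inf',loc(B2),B2[2])
T2=TUN+[(-.037,.037,.045,.235,.06,.068),(-.031,.031,.041,.235,.06,.068)]
draw(b,"top",[T2,ST,BL,BL],[pt,[*q,.087],[*B1,.06],[*B2,.06]],(190,160,390,330),3.5,"t4")
draw(a,"side",[T2,ST,BL,BL],[pt,[*q,.087],[*B1,.06],[*B2,.06]],(190,160,390,330),3.5,"s4")
E
```

```text
0.082 [ 0.556   0.2607 -0.014 ] -20389.024242097235
0.085 [ 0.5624  0.2609 -0.065 ] -20314.98177798892
0.088 [ 0.5541  0.2628 -0.0136] -20009.195588335726
0.091 [ 0.5534  0.2685 -0.0121] -19903.71453339227
stick [ 0.5544  0.2629 -0.0136] head [-0.0009  0.2117] handle [-0.0085  0.3755] bench [0.0001 0.1486] -0.06788937119096922 inf [-0.0016  0.0775] -0.07236178194918585
```

View pics/t4.png

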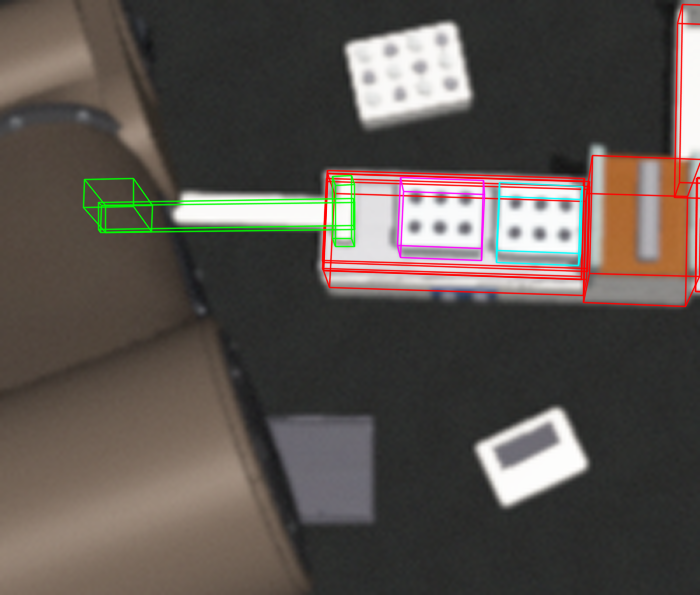

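View pics/s4.png

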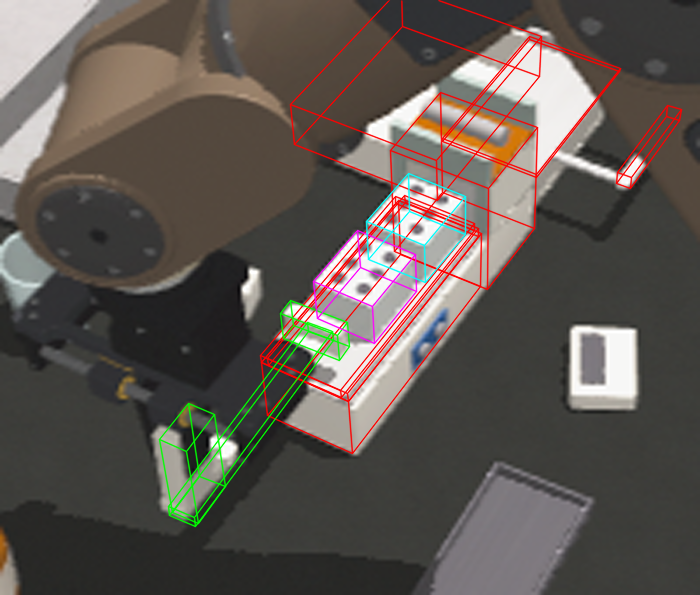

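The edge fit agrees with the TCP: handle at (.562,.261) with yaw -.065, and the head at x≈0 and y≈.21 in the tunnel frame. The bench block fits at y .149 and the infeed block at y .0775. I lower the stick and start the push.

```bash

python3 -m crank '[0.25,0.02,0,0,0,0,1, 0.22,0,0,0,0,0,1, 0,0,0,0,0,0,1]'
python3 - <<'E'
from h import *
a=snap("side","e2"); crop(a,190,160,390,330,3.5,"side_e2c")
want([.5629,.2618,.104],-.06)
E
```

```text
time_s: 15.52
ee_pos: [0.5636, 0.2619, 0.104]
ee_rot: [-0.485, -0.514, -0.485, 0.515]
force: [-0.2, 0.5, -1.8]
grip_width: 0.207
t 15.57
pos [0.564  0.262  0.1046]
yaw -0.0596
tilt [-0.001 -0.   ]
shift [ 0.01 -0.02  0.01]
grip 0.209
F [ 0.64  0.05 -1.05]
turnx 0.0
```

View pics/side_e2c.png

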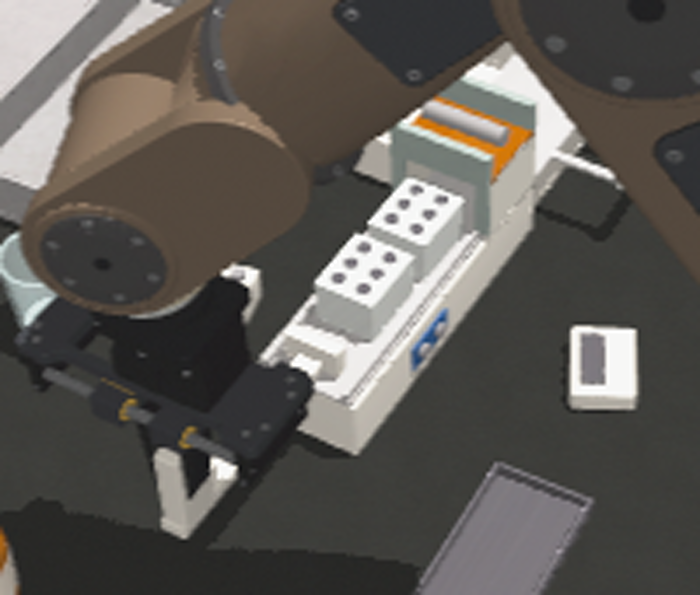

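```bash

python3 -m crank '[0,-0.01,0.4,0,0,0,1, 0,0,0.4,0,0,0,1, 0,0,0.4,0,0,0,1, 0,0,0.4,0,0,0,1, 0,0,0.4,0,0,0,1, 0,0,0.3,0,0,0,1, 0,0,0,0,0,0,1]'
python3 - <<'E'
from h import *
a=snap("side","e3"); crop(a,190,120,390,290,3.5,"side_e3c")
b=snap("top","e3"); crop(b,190,160,450,330,3,"top_e3c")
d=np.array([.06,.998]);o=np.array([.5404,-.1125])
want([*(o+d*.112),.104],-.06)
E
```

```text
time_s: 16.45
ee_pos: [0.5568, 0.1459, 0.1051]
ee_rot: [-0.485, -0.515, -0.484, 0.515]
force: [0.6, 0.3, -0.4]
grip_width: 0.207
t 16.55
pos [0.5569 0.1471 0.105 ]
yaw -0.0601
tilt [-0. -0.]
shift [ 0.02 -0.02  2.96]
grip 0.209
F [-0.03 -0.68 -1.21]
turnx -0.0
```

View pics/side_e3c.png

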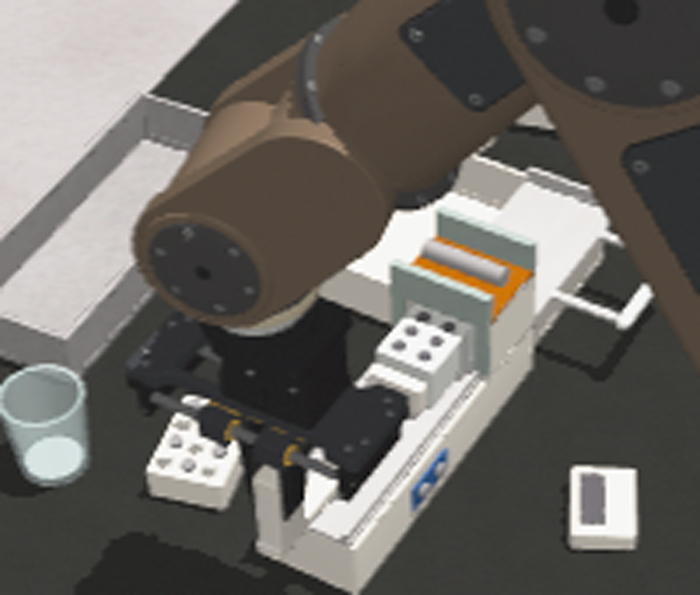

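View pics/top_e3c.png

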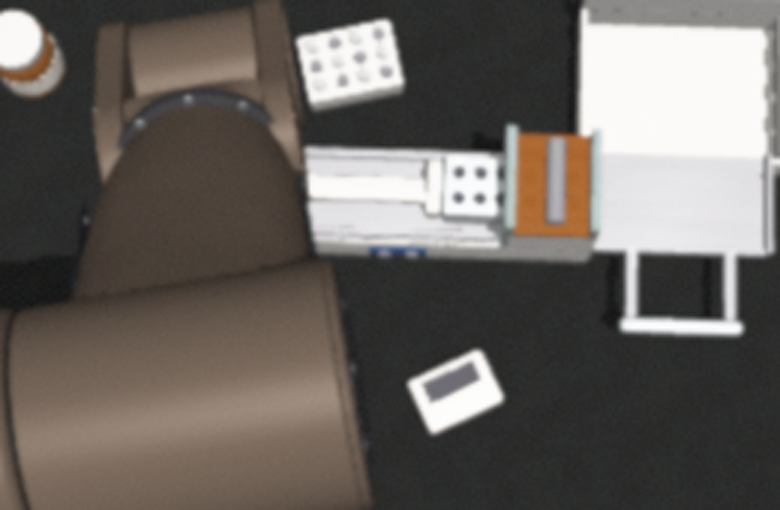

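The bench block is half in the tunnel at about (480,185) in the top crop, with the head squarely behind it. I keep pushing.

```bash

python3 -m crank '[0,-0.01,0.3,0,0,0,1, 0,0,0.35,0,0,0,1, 0,0,0.35,0,0,0,1, 0,0,0.35,0,0,0,1, 0,0,0.35,0,0,0,1, 0,0,0.3,0,0,0,1, 0,0,0.2,0,0,0,1, 0,0,0,0,0,0,1]'
python3 - <<'E'
from h import *
a=snap("side","e4"); crop(a,190,120,390,290,3.5,"side_e4c")
b=snap("top","e4"); crop(b,190,160,450,330,3,"top_e4c")
d=np.array([.06,.998]);o=np.array([.5404,-.1125])
want([*(o+d*.112),.104],-.06)
E
```

```text
time_s: 17.55
ee_pos: [0.5498, 0.0367, 0.1051]
ee_rot: [-0.485, -0.515, -0.485, 0.515]
force: [-1.0, 0.2, -0.9]
grip_width: 0.208
t 17.65
pos [0.5498 0.0375 0.1051]
yaw -0.0598
tilt [-0. -0.]
shift [ 0.02 -0.01  0.77]
grip 0.208
F [ 0.43 -0.45 -0.36]
turnx 0.0
```

View pics/side_e4c.png

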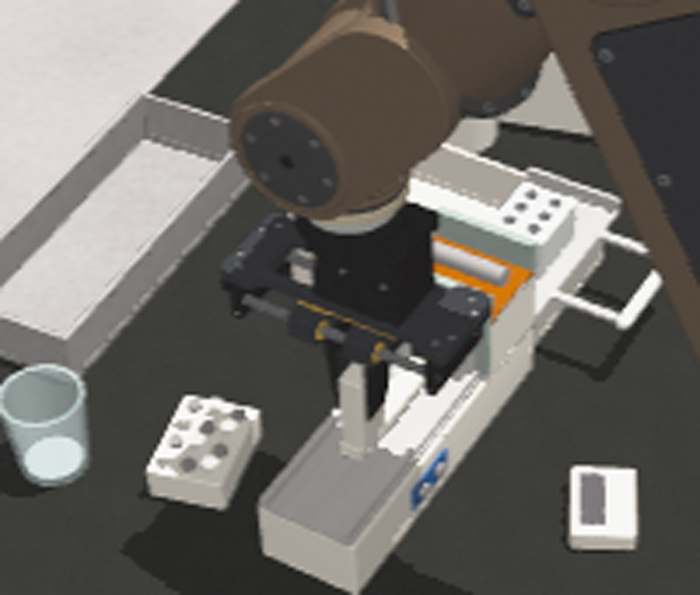

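View pics/top_e4c.png

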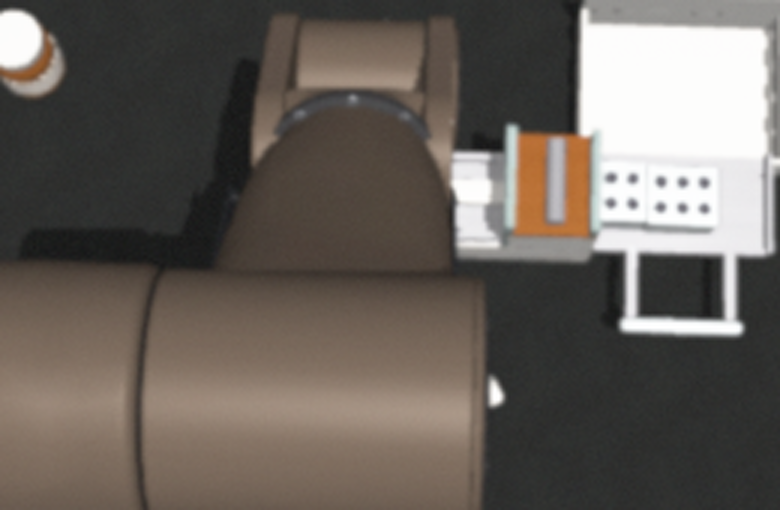

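Both blocks are on the plate side. The lead one is at about (683,195) in the top crop, and the hind one is still partly under the roof. About 38 mm remain, so I push slowly.

```bash

python3 -m crank '[0.02,-0.01,0.2,0,0,0,1, 0,0,0.2,0,0,0,1, 0,0,0.2,0,0,0,1, 0,0,0.1,0,0,0,1, 0,0,0.05,0,0,0,1, 0,0,0,0,0,0,1]'
python3 - <<'E'
from fit import *
np.set_printoptions(precision=4,suppress=True)
a=snap("side","e5"); crop(a,190,120,390,290,3.5,"side_e5c")
b=snap("top","e5"); crop(b,370,170,450,260,6,"top_e5c")
d=np.array([.06,.998]);o=np.array([.5404,-.1125])
want([*(o+d*.112),.104],-.06)
bt=lambda z:[((-.025,-.03,z),(-.025,.03,z)),((.025,-.03,z),(.025,.03,z)),((-.025,-.03,z),(.025,-.03,z)),((-.025,.03,z),(.025,.03,z))]
for y in(-.082,-.142):
    q,_=efit({'top':b},{'top':bt(.04)},[*(o+d*y),-.06],rng=(.004,.006,.03),z=.0585); e=q[:2]-o; print(q,'loc',e@[.998,-.06],e@d)
E
```

```text
time_s: 18.4
ee_pos: [0.5471, -0.0002, 0.1041]
ee_rot: [-0.485, -0.515, -0.485, 0.515]
force: [0.1, 0.3, -1.2]
grip_width: 0.209
t 18.5
pos [0.5471 0.0001 0.1041]
yaw -0.0597
tilt [ 0. -0.]
shift [0.   0.   0.02]
grip 0.207
F [-0.28  0.21 -1.52]
turnx 0.0
[ 0.5349 -0.1773 -0.0965] loc -0.0015870175666877083 -0.0649597000196428
[ 0.5281 -0.2628 -0.1102] loc -0.0032435638478453587 -0.15070607392179894
```

View pics/top_e5c.png

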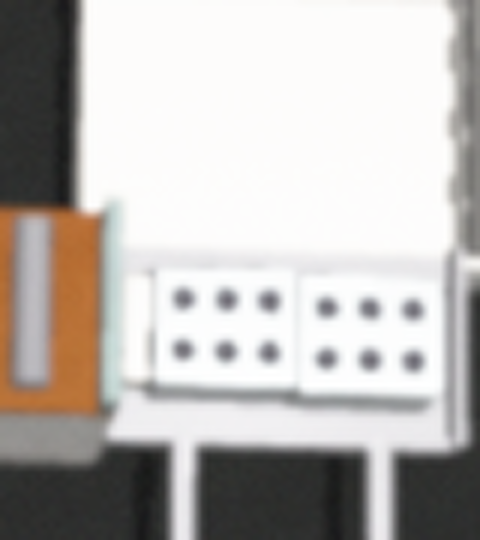

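View pics/side_e5c.png

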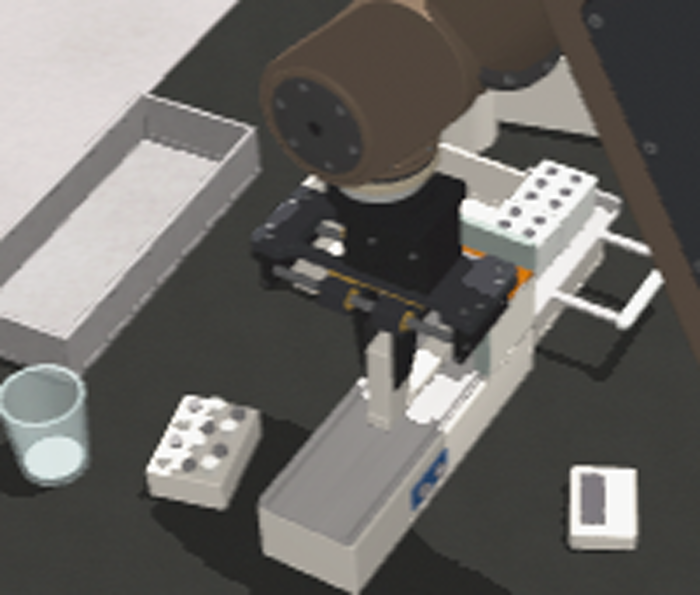

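```bash
python3 - <<'E'
from h import *
d=np.array([.06,.998]);o=np.array([.5404,-.1125])
for u in((227,325),(370,333),(155,330),(445,335),(300,330)):
    p=bp("top",(370+u[0]/6-.5,170+u[1]/6-.5),.0985)[:2]-o; print(u,p@[.998,-.06],p@d)
E
```

```text
(227, 325) -0.000989107379990931 -0.08232343302605967
(370, 333) -0.002529962841367032 -0.14197257716917092
(155, 330) -0.0040913485135557585 -0.052288067192882176
(445, 335) -0.002395057144204019 -0.17321426330743145
(300, 330) -0.0021694162820170577 -0.11278976726696843
```

Step 3 is met: block centres at tunnel y -82 and -142 mm, hind rear at -52 mm (aim -42 to -62), x within 3 mm. I pull the stick straight back.

```bash

python3 -m crank '[0,0,-0.3,0,0,0,1, 0,0,-0.7,0,0,0,1, 0,0,-0.8,0,0,0,1, 0,0,-0.8,0,0,0,1, 0,0,-0.7,0,0,0,1, -0.8,0,0,0,0,0,1, -0.4,0,0,0,0,0,1, 0,0,0,0,0,0,1]'
python3 - <<'E'
from h import *
a=snap("side","f1"); crop(a,190,120,390,290,3.5,"side_f1c")
want([.381,.280,.15],-.02)
E
```

```text
time_s: 19.5
ee_pos: [0.5572, 0.1659, 0.1652]
ee_rot: [0.486, 0.515, 0.485, -0.514]
force: [0.5, -0.1, -1.9]
grip_width: 0.211
t 19.55
pos [0.5567 0.1655 0.1641]
yaw -0.0592
tilt [0.001 0.   ]
shift [ 0.28 -3.64 -2.08]
grip 0.206
F [-0.21  0.92  0.28]
turnx -0.49
```

View pics/side_f1c.png

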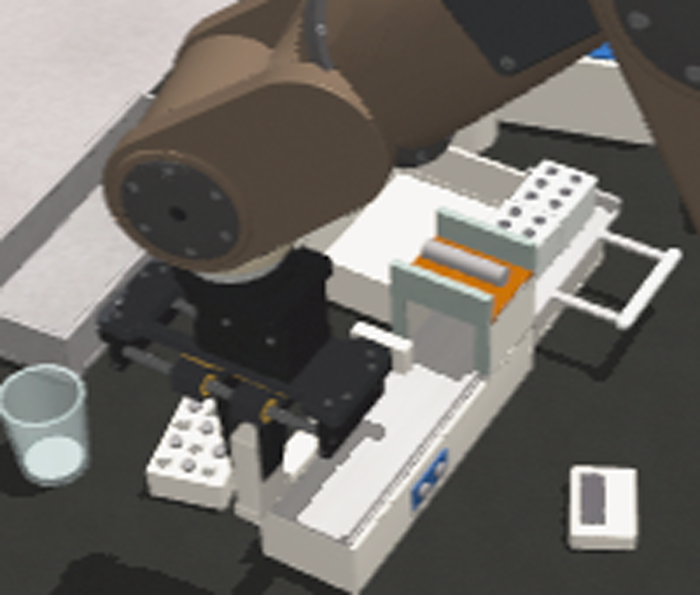

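```bash

python3 -m crank '[0,0,0,-0.49,0,0,1, 0,-0.88,-0.56,0,0,0,1, 0,-0.88,-0.56,0,0,0,1, 0,-0.88,-0.56,0,0,0,1, 0,-0.88,-0.55,0,0,0,1, 0.3,0,0,0,0,0,1, 0.5,0,0,0,0,0,1, 0,0,0,0,0,0,1]'
python3 - <<'E'
from h import *
a=snap("side","f2"); crop(a,230,220,400,390,3.5,"side_f2c")
want([.381,.280,.045],-.02)
E
```

```text
time_s: 20.55
ee_pos: [0.3821, 0.2795, 0.1222]
ee_rot: [-0.494, -0.504, -0.495, 0.507]
force: [-0.2, -0.4, -1.3]
grip_width: 0.21
t 20.6
pos [0.3827 0.2797 0.1232]
yaw -0.0206
tilt [-0.002 -0.001]
shift [ 1.56 -0.03 -0.01]
grip 0.212
F [-0.27  0.27 -1.46]
turnx -0.01
```

View pics/side_f2c.png

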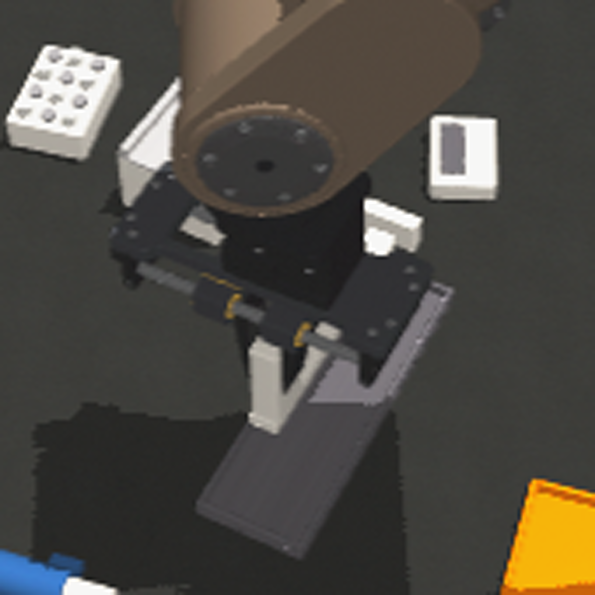

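```bash

python3 -m crank '[0.4,-0.02,0,0,0,0,1, 0.5,0,0,0,0,0,1, 0.4,0,0,0,0,0,1, 0.2,0,0,0,0,0,1, 0,0,0,0,0,0,1, 0.04,0,0,0,0,0,1, 0,0,0,0,0,0,1]'
python3 - <<'E'
from h import *
a=snap("side","f3"); crop(a,230,220,400,390,3.5,"side_f3c")
want([.381,.280,.0437],-.02)
E
```

```text
time_s: 21.48
ee_pos: [0.3825, 0.28, 0.0476]
ee_rot: [0.495, 0.505, 0.495, -0.505]
force: [-1.3, -0.0, -1.0]
grip_width: 0.207
t 21.52
pos [0.3825 0.28   0.0475]
yaw -0.0206
tilt [0.001 0.   ]
shift [ 0.08 -0.03  0.  ]
grip 0.207
F [-0.42 -0.09 -0.7 ]
turnx -0.01
```

View pics/side_f3c.png

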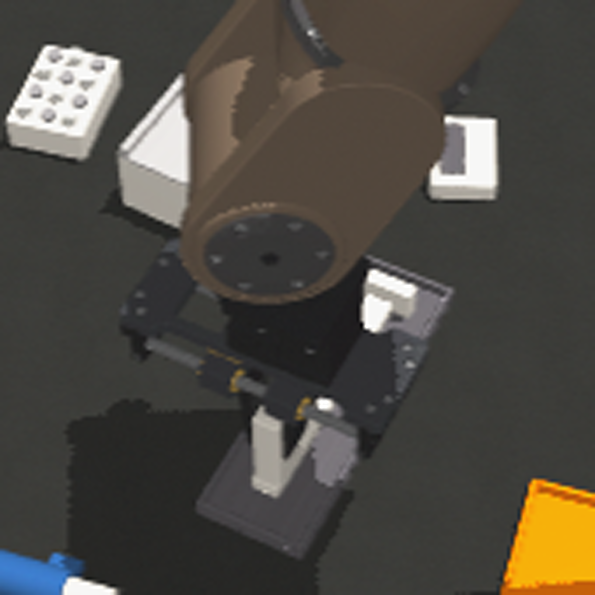

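Stick is inside the tray, about 4 mm above its floor. I set it down and release.

```bash

python3 -m crank '[0.05,0,0,0,0,0,1, 0.03,0,0,0,0,0,1, 0,0,0,0,0,0,1, 0,0,0,0,0,0,0.6, 0,0,0,0,0,0,0.4, 0,0,0,0,0,0,0.4, -0.5,0,0,0,0,0,0.4, -0.9,0,0,0,0,0,0.4, -0.9,0,0,0,0,0,0.4, 0,0,0,0,0,0,0.4]'
python3 - <<'E'
from h import *
a=snap("side","f4"); crop(a,230,220,400,390,3.5,"side_f4c")
d=np.array([.06,.998]);o=np.array([.5404,-.1125]);e=np.array([.998,-.06])
t=o+d*-.113-e*.106; print(t)
want([*t,.2],-.06)
E
```

```text
time_s: 22.78
ee_pos: [0.3833, 0.2805, 0.1606]
ee_rot: [0.495, 0.507, 0.494, -0.503]
force: [-0.6, 0.8, -0.1]
grip_width: 0.595
[ 0.427832 -0.218914]
t 22.82
pos [0.3826 0.2801 0.1588]
yaw -0.0206
tilt [0.002 0.001]
shift [-0.83  1.11  9.96]
grip 0.6
F [-0.2   0.19  0.25]
turnx 0.49
```

View pics/side_f4c.png

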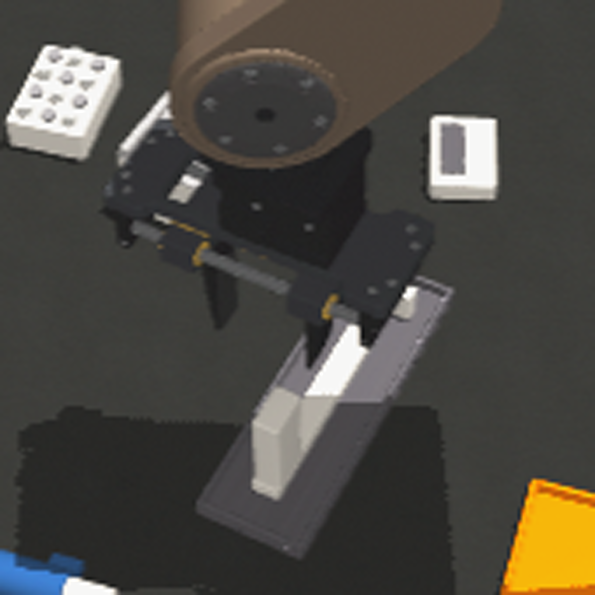

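```bash

python3 -m crank '[-0.83,0,0,0.49,0,0,0.48, 0,0.45,0.99,0,0,0,0.48, 0,0.45,0.99,0,0,0,0.48, 0,0.45,0.99,0,0,0,0.48, 0,0.45,0.99,0,0,0,0.48, 0,0.45,0.99,0,0,0,0.48, 0,-0.15,0.99,0,0,0,0.48, 0,-0.15,0.99,0,0,0,0.48, 0,-0.15,0.99,0,0,0,0.48, 0,-0.15,0.99,0,0,0,0.48, 0,-0.15,0.99,0,0,0,0.48, 0,0,0,0,0,0,0.48]'
python3 - <<'E'
from fit import *
np.set_printoptions(precision=4,suppress=True)
a=snap("side","g1"); b=snap("top","g1")
want([.4278,-.2189,.0545],-.06)
sk=[((-.01,-.145,.01),(-.01,-.02,.01)),((.01,-.145,.01),(.01,-.02,.01)),((-.023,-.164,.026),(.023,-.164,.026)),((-.01,-.017,.076),(-.01,.017,.076)),((.01,-.017,.076),(.01,.017,.076)),((-.01,.017,.076),(.01,.017,.076)),((-.01,-.017,.076),(.01,-.017,.076))]
ps=efit({'top':b,'side':a},{'top':sk,'side':sk},[.382,.279,-.02],rng=(.006,.006,.04),z=.004)[0];print('stick',ps)
draw(b,"top",[TUN,RE,ST],[[.5404,-.1125,-.06],[.3779,.2112,-.0233],[*ps,.004]],(195,150,465,330),2.9,"t5")
draw(a,"side",[TUN,RE,ST],[[.5404,-.1125,-.06],[.3779,.2112,-.0233],[*ps,.004]],(220,130,420,390),2.3,"s5")
E
```

```text
time_s: 24.32
ee_pos: [0.4266, -0.221, 0.1979]
ee_rot: [-0.483, -0.515, -0.485, 0.516]
force: [0.1, 0.4, -0.4]
grip_width: 0.522
t 24.43
pos [ 0.427  -0.2185  0.1983]
yaw -0.0611
tilt [-0.002  0.002]
shift [2.88 0.02 0.01]
grip 0.516
F [-0.17  0.39 -0.55]
turnx -0.01
stick [ 0.3833  0.2807 -0.0182]
```

View pics/t5.png

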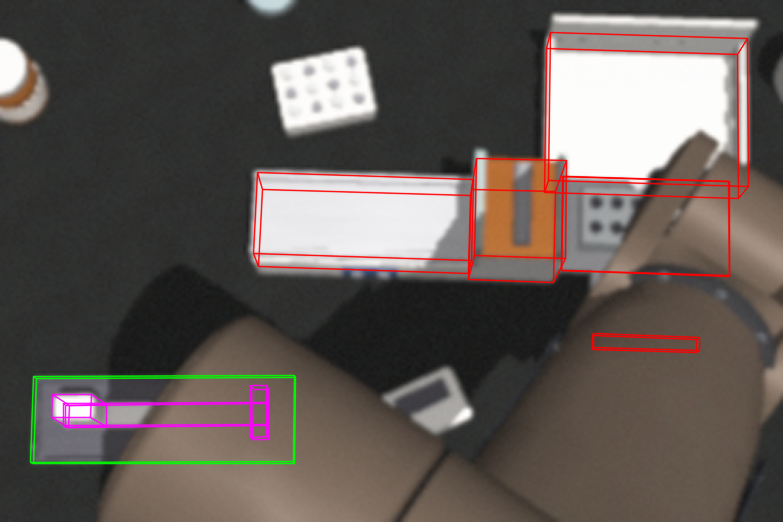

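View pics/s5.png

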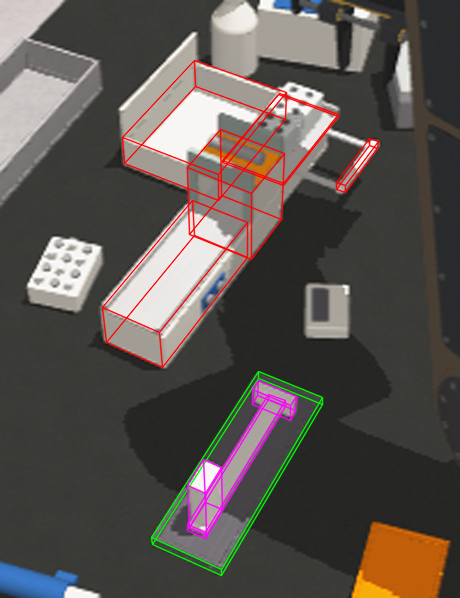

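The stick fits flat in its tray: its middle is at (.382,.208) and the tray's is at (.378,.211). The gripper is above the bar, 50 mm open. I descend in two stages.

```bash

python3 -m crank '[0.6,0.02,0,0,0,0,0.48, 0.8,0,0,0,0,0,0.48, 0.7,0,0,0,0,0,0.48, 0,0,0,0,0,0,0.48]'
python3 - <<'E'
from h import *
a=snap("side","g2"); crop(a,290,130,440,280,4,"side_g2c")
want([.4278,-.2189,.043],-.06)
E
```

```text
time_s: 24.92
ee_pos: [0.4278, -0.2169, 0.0927]
ee_rot: [-0.483, -0.514, -0.487, 0.515]
force: [0.7, -1.2, 0.7]
grip_width: 0.524
t 24.98
pos [ 0.4285 -0.2175  0.0942]
yaw -0.0584
tilt [-0.002  0.001]
shift [ 1.02 -0.01  0.03]
grip 0.519
F [-0.16  0.46  0.95]
turnx 0.02
```

View pics/side_g2c.png

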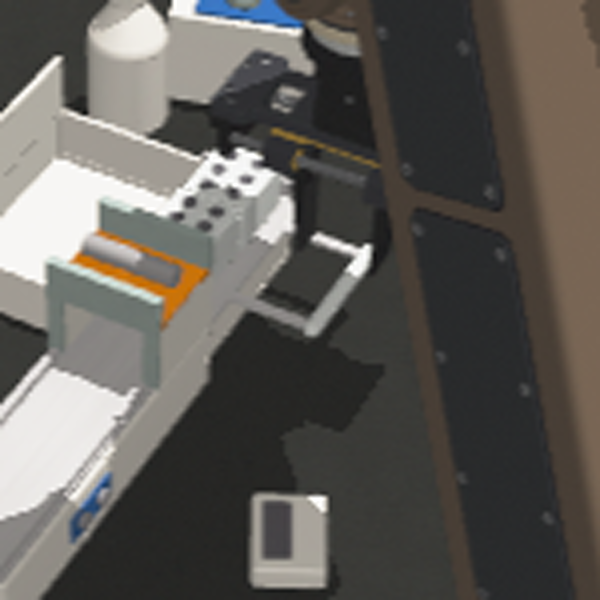

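```bash

python3 -m crank '[0.4,0,0.02,0,0,0,0.48, 0.4,0,0,0,0,0,0.48, 0.2,0,0,0,0,0,0.48, 0,0,0,0,0,0,0.48]'
python3 - <<'E'
from h import *
a=snap("side","g3"); crop(a,290,130,440,280,4,"side_g3c")
want([.4278,-.2189,.043],-.06)
E
```

```text
time_s: 25.48
ee_pos: [0.4288, -0.2196, 0.0451]
ee_rot: [-0.485, -0.515, -0.485, 0.515]
force: [0.7, -0.8, 0.9]
grip_width: 0.524
t 25.52
pos [ 0.4289 -0.2198  0.0454]
yaw -0.0595
tilt [ 0.001 -0.   ]
shift [ 0.05 -0.02 -0.02]
grip 0.521
F [-0.15 -0.15  0.65]
turnx 0.01
```

View pics/side_g3c.png

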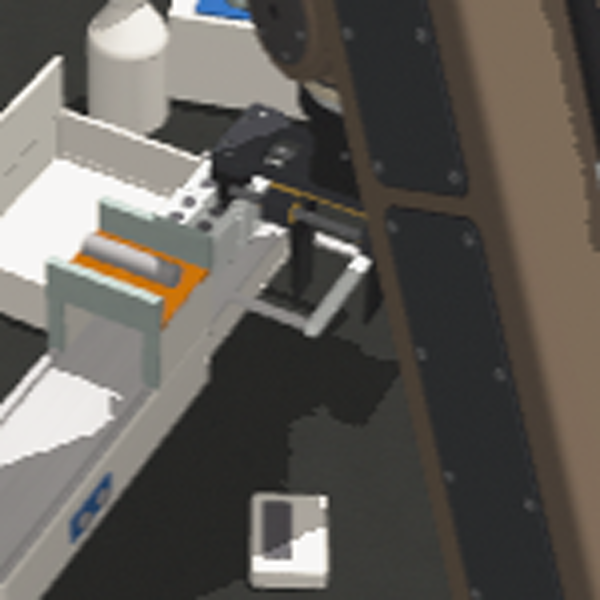

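The bar at (335,295) lies between the fingers at (300,265) and (372,290). I close on it.

```bash

python3 -m crank '[0.05,-0.02,0,0,0,0,0.48, 0,0,0,0,0,0,1, 0,0,0,0,0,0,1, 0,0,0,0,0,0,1, 0,0,0,0,0,0,1]' 25
python3 - <<'E'
from h import *
want([.4278,-.2189,.043],-.06)
E
```

```text
time_s: 26.15
ee_pos: [0.4276, -0.2197, 0.0422]
ee_rot: [-0.485, -0.515, -0.485, 0.515]
force: [-2.8, -0.6, 0.1]
grip_width: 0.155
t 26.15
pos [ 0.4276 -0.2197  0.0422]
yaw -0.0598
tilt [ 0. -0.]
shift [-0.02  0.   -0.02]
grip 0.155
F [-2.81 -0.56  0.06]
turnx 0.0
```

```bash

python3 -m crank '[0,0,0,0,0,0,1, 0,0,0,0,0,0,1, -0.3,0.015,0,0,0,0,1, -0.3,0.045,0,0,0,0,1, 0,0,0,0,0,0,1]'
python3 - <<'E'
from h import *
a=snap("side","g4"); crop(a,270,110,440,280,3.5,"side_g4c")
want([.4278,-.2189,.043],-.06)
E
```

```text
time_s: 26.78
ee_pos: [0.4289, -0.2197, 0.0725]
ee_rot: [-0.484, -0.514, -0.486, 0.515]
force: [-10.8, -4.9, -0.4]
grip_width: 0.118
t 26.82
pos [ 0.4288 -0.2196  0.0721]
yaw -0.0593
tilt [-0.003  0.001]
shift [ 0.58 -0.02 -0.01]
grip 0.118
F [-10.56  -4.54  -0.06]
turnx 0.01
```

View pics/side_g4c.png

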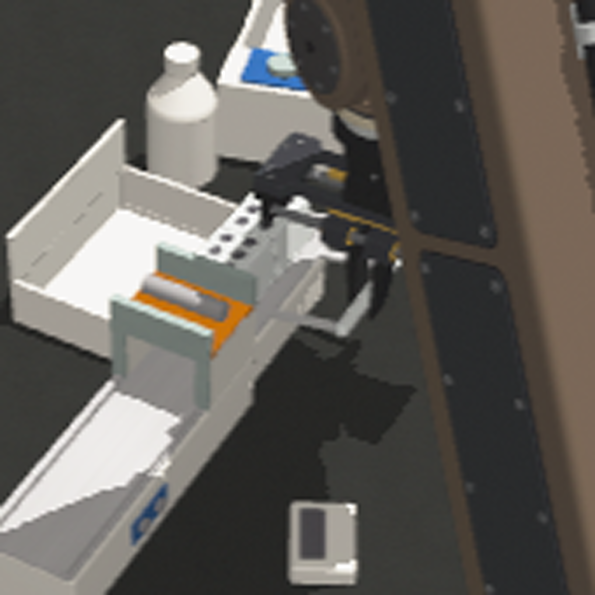

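The bar is being lifted and the plate is tilting. The side force of about -11 N in x means I am 1–2 mm too far toward the hinge, so I correct for that in the next rows.

```bash

python3 -m crank '[-0.29,0.03,0.02,0,0,0,1, -0.28,0.09,0,0,0,0,1, -0.27,0.12,0,0,0,0,1, 0,0,0,0,0,0,1]'
python3 - <<'E'
from h import *
a=snap("side","g5"); crop(a,270,110,440,280,3.5,"side_g5c")
want([.4278,-.2189,.043],-.06)
E
```

```text
time_s: 27.32
ee_pos: [0.4435, -0.2215, 0.1147]
ee_rot: [0.486, 0.515, 0.484, -0.514]
force: [5.2, 3.0, -3.1]
grip_width: 0.122
t 27.38
pos [ 0.4433 -0.2215  0.1144]
yaw -0.0599
tilt [ 0.002 -0.001]
shift [ 1.43 -0.32 -0.03]
grip 0.119
F [ 6.16  2.24 -3.31]
turnx 0.0
```

View pics/side_g5c.png

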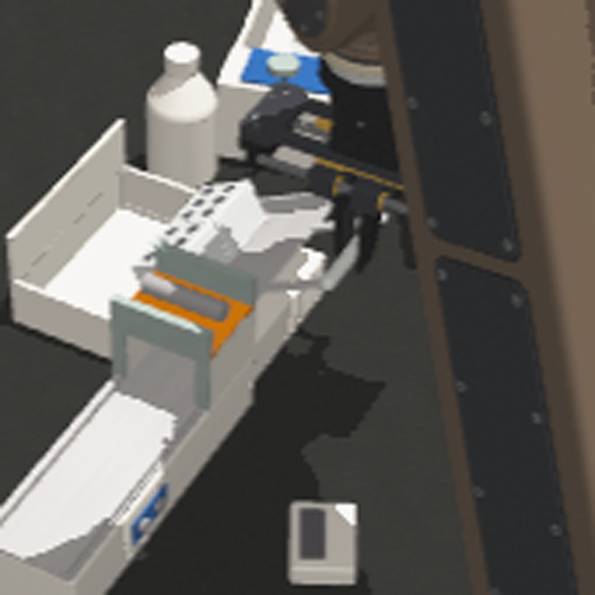

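```bash

python3 -m crank '[-0.25,0.18,0,0,0,0,1, -0.24,0.18,0,0,0,0,1, 0,0,0,0,0,0,1, 0,0,0,0,0,0,1, 0,0,0,0,0,0,1]'
python3 - <<'E'
from h import *
a=snap("side","g6"); crop(a,270,110,440,280,3.5,"side_g6c")
want([.4278,-.2189,.043],-.06)
E
```

```text
time_s: 28.0
ee_pos: [0.4586, -0.2222, 0.1386]
ee_rot: [-0.484, -0.514, -0.486, 0.515]
force: [-9.7, 0.0, 6.0]
grip_width: 0.12
t 28.05
pos [ 0.4586 -0.2223  0.1386]
yaw -0.0595
tilt [-0.004  0.001]
shift [ 1.91 -0.61 -0.03]
grip 0.115
F [-9.95 -0.23  5.99]
turnx 0.01
```

View pics/side_g6c.png

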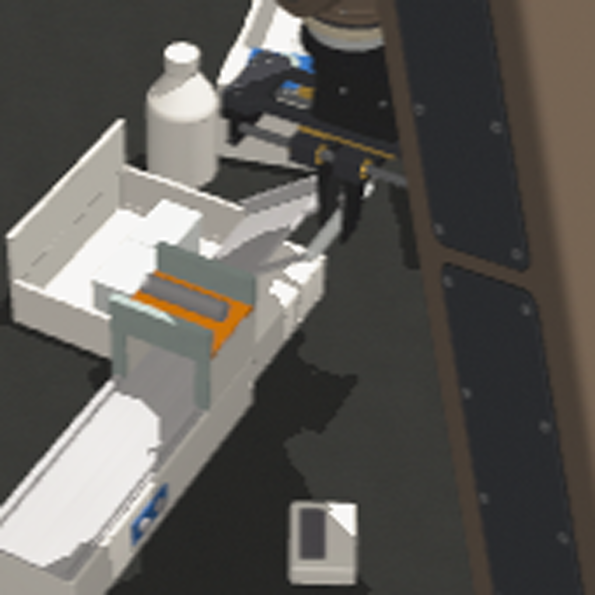

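```bash

python3 - <<'E'
from h import *
b=snap("top","g6"); crop(b,360,130,480,280,4,"top_g6c")
E
```

```text
(no output)
```

View pics/top_g6c.png

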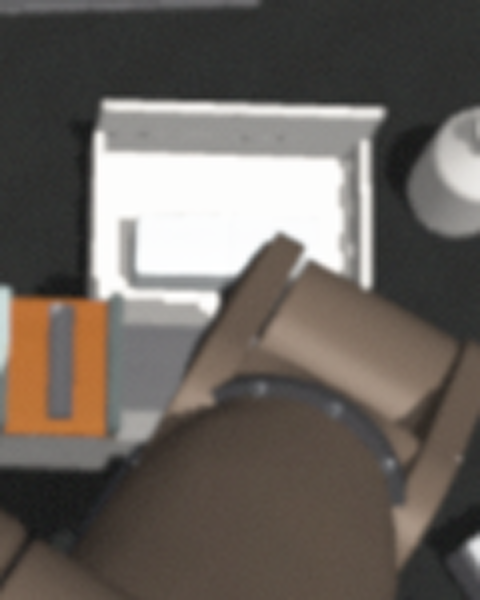

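Both blocks have slid into the tub. One shows at (185,245) in the top crop and the other is behind the arm. I lower the plate along the same arc.

```bash

python3 -m crank '[0.24,-0.2,0,0,0,0,1, 0.25,-0.17,0,0,0,0,1, 0.27,-0.12,0,0,0,0,1, 0.28,-0.09,0,0,0,0,1, 0.29,-0.05,0,0,0,0,1, 0,0,0,0,0,0,1]'
python3 - <<'E'
from h import *
a=snap("side","g7"); crop(a,270,110,440,280,3.5,"side_g7c")
want([.4270,-.2195,.0422],-.06)
E
```

```text
time_s: 28.85
ee_pos: [0.4282, -0.2205, 0.0714]
ee_rot: [-0.484, -0.515, -0.486, 0.515]
force: [-2.9, 0.3, 1.0]
grip_width: 0.118
t 28.9
pos [ 0.4283 -0.2205  0.0719]
yaw -0.0598
tilt [-0.002  0.001]
shift [ 0.59 -0.03 -0.02]
grip 0.117
F [-4.48  1.26  0.14]
turnx 0.0
```

View pics/side_g7c.png

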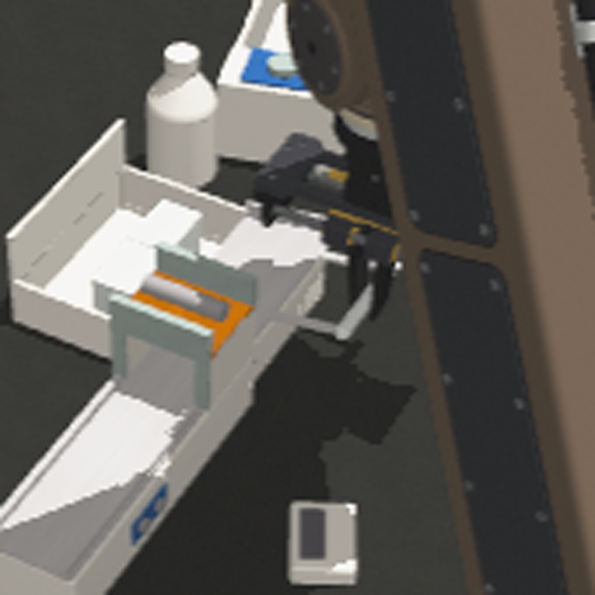

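```bash

python3 -m crank '[0.3,-0.04,0,0,0,0,1, 0.27,-0.02,0,0,0,0,1, 0,0,0,0,0,0,1, 0,0,0,0,0,0,1]'
python3 - <<'E'
from h import *
want([.4270,-.2195,.0422],-.06)
E
```

```text
time_s: 29.4
ee_pos: [0.4259, -0.2206, 0.0436]
ee_rot: [-0.485, -0.515, -0.485, 0.515]
force: [-4.5, 0.2, -0.9]
grip_width: 0.123
t 29.4
pos [ 0.4259 -0.2206  0.0436]
yaw -0.0597
tilt [-0.  0.]
shift [ 0.03  0.02 -0.02]
grip 0.123
F [-4.5   0.18 -0.92]
turnx 0.0
```

The plate is within 1.5 mm of flat. I release, with the gripper opening to 48 mm only, and rise straight up.

```bash

python3 -m crank '[0.02,0,0,0,0,0,1, 0,0,0,0,0,0,0.7, 0,0,0,0,0,0,0.5, 0,0,0,0,0,0,0.48, 0,0,0,0,0,0,0.48, 0,0,0,0,0,0,0.48, -0.3,0,0,0,0,0,0.48, -0.8,0,0,0,0,0,0.48, -0.9,0,0,0,0,0,0.48, -0.9,0,0,0,0,0,0.48, 0,0,0,0,0,0,0.48]'
python3 - <<'E'
from h import *
a=snap("side","h1"); crop(a,270,110,440,280,3.5,"side_h1c")
want([.4270,-.2195,.0422],-.06)
E
```

```text
time_s: 30.78
ee_pos: [0.4269, -0.2212, 0.1904]
ee_rot: [0.487, 0.515, 0.483, -0.514]
force: [0.4, -0.1, 1.7]
grip_width: 0.517
t 30.82
pos [ 0.4262 -0.2208  0.1886]
yaw -0.0598
tilt [ 0.002 -0.002]
shift [ 2.93  0.01 -0.03]
grip 0.518
F [ 0.47  0.15 -0.05]
turnx 0.0
```

View pics/side_h1c.png

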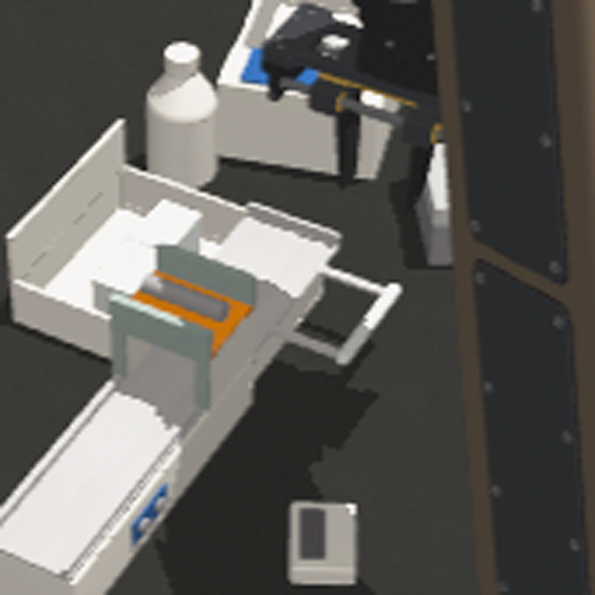

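The plate is flat again. I move aside for a clear view of the tub and the plate.

```bash

python3 -m crank '[-0.8,0,0,0,0,0,0.48, 0,-0.35,0.9,0,0,0,0.48, 0,-0.35,0.9,0,0,0,0.48, 0,-0.35,0.9,0,0,0,0.48, 0,-0.35,0.9,0,0,0,0.48, 0,-0.35,0.9,0,0,0,0.48, 0,-0.35,0.9,0,0,0,0.48, 0,-0.35,0.9,0,0,0,0.48, 0,0,0,0,0,0,0.48]'
python3 - <<'E'
from h import *
a=snap("side","h2"); crop(a,220,110,420,390,2.1,"side_h2c")
b=snap("top","h2"); crop(b,190,130,480,330,2.7,"top_h2c")
want([.4270,-.2195,.0422],-.06)
E
```

```text
time_s: 31.95
ee_pos: [0.2831, -0.5296, 0.2251]
ee_rot: [0.483, 0.516, 0.485, -0.515]
force: [0.1, -0.1, -1.2]
grip_width: 0.517
t 32.05
pos [ 0.2845 -0.5272  0.2258]
yaw -0.0607
tilt [-0.001  0.003]
shift [ 3.69  2.48 -6.3 ]
grip 0.518
F [ 0.67  0.04 -0.76]
turnx -0.01
```

View pics/side_h2c.png

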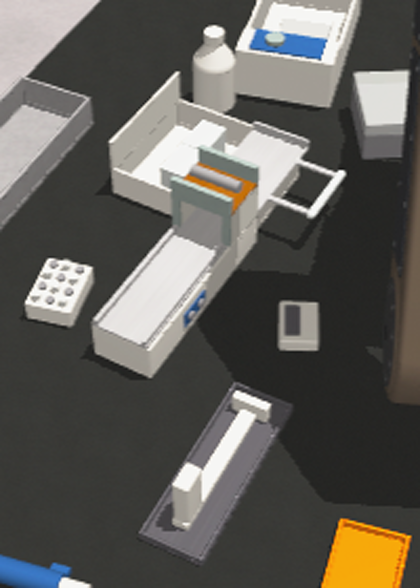

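View pics/top_h2c.png

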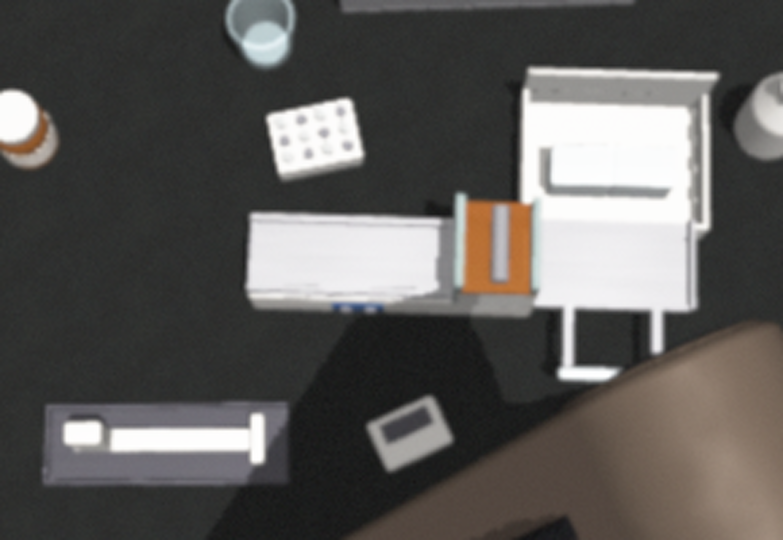

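Both blocks lie side by side in the tub at about (580,170) and (642,170) in the top crop. The plate looks flat, the stick lies in the dark tray with its handle up, and the rack, jar, beaker and timer sit where they were in the first picture. I hand in.

```bash
python3 - <<'E'
from h import *
b=cv2.imread("pics/top_h2.png").astype(int);a=cv2.imread("pics/top0.png").astype(int)
d=np.abs(a-b).max(2)[100:330,150:440]>60; print("changed px",[(int(x)+150,int(y)+100) for y,x in np.argwhere(d)[::60]])
print(robot.sign_off(), robot.get_state()['time_s'])
E
```

```text
changed px [(253, 178), (236, 182), (246, 184), (252, 186), (255, 188), (257, 190), (259, 192), (260, 194), (390, 196), (392, 198), (423, 199), (422, 200), (421, 201), (353, 213), (352, 222), (331, 231), (353, 239), (435, 263), (424, 268), (438, 270), (433, 274), (425, 277), (435, 279), (412, 282), (422, 284), (276, 288), (283, 298), (408, 328)]
the job is handed in; nothing more can be done
the job is handed in; nothing more can be done
```

The job is handed in after about 32 s of the 72 s allowed. No verdict was reported; what follows is from my own pictures and fits.

**What I did:**
- Set the bench block in the infeed lane behind the other block.
- Fed both blocks through the tunnel with the white stick, until the hind block's rear was about 15 mm past the exit.
- Laid the stick back in its tray, then lifted the plate to about 0.7 rad. Both blocks slid into the tub, and I set the plate down flat.

**Last checks:**
- **Blocks:** both lie in the tub, tumbled onto their sides.
- **Plate:** it looks flat again. I released it about 1.4 mm above its start height and it fell the rest.
- **Stick:** it lies flat in its tray, handle up, with its middle about 4 mm from the tray's middle.
- **Bystanders:** the rack, jar, beaker and timer had not visibly moved. I did not measure the tip box, wash bottle or pipette, but no move came near them.

**Where checks disagreed:**
- **Stick held over the lane:** some fits gave a wrong yaw. I used the fit that matched the tool pose.
- **Blocks on the plate:** the automatic fit was up to 17 mm off along the feed, so I relied on the well centres in the picture.
- **Lifting the bar:** the side force reached about 11 N, from a 1–2 mm error in where I held it.

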